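Level the wafer chuck stage with a wedge

TASK

The front leg of the wafer chuck stage is low. Pick up the aluminium wedge, lay it flat on the bench and push its thin end squarely in under the middle of the leg's front edge, gently and straight, until the bubble of the level on the chuck stands between the two inner lines; then let go and leave the wedge there carrying the leg. Do not touch the stage or the level, do not shove the stage along, and leave everything else where it lies.

Things in the scene. Friction and masses are not known exactly. Their poses are not given: they have to be found in the camera images.
- stage: Wafer chuck stage, 4.2 kg give or take a sixth: T-shaped aluminium base 16 mm thick, two rear feet under a white drive housing (60 x 200 mm, top 101 mm up), round chuck on the front leg. Origin on its middle line, level with the soles of the rear feet and 115 mm ahead of them; they stand on a steel strip 5 to 7.5 mm above the bench. -x points along the front leg to its tip (towards the robot), z up. Loose; it pivots on its rear feet.
- chuck_top (a point): Centre of the chuck's top face (130 mm across), 15 mm behind the stage's origin and 50 mm up.
- leg_edge (a point): Middle of the lower front edge (4 mm round) of the leg's tip, 100 mm ahead of the stage's origin and 10 mm up. The leg is 80 mm wide; the wedge goes in under this edge along the stage's +x axis. At the start it hangs 7 to 10 mm above the bench, with the stage level 15 to 17.5 mm. A short middle foot under the leg (16 mm across, 100 mm behind the edge) carries it at the start.
- level: Machinist's level, 150 x 30 x 36 mm, dark steel, standing on the chuck along the leg (within 0.1 rad). Origin under its centre, x axis along it away from the leg's tip, z up. The vial lies along its top; two inner lines 15 mm either side of the centre and two outer ones at 28 mm; the bubble is 20 mm long.
- bubble (a joint): Bubble's offset along the level from the vial's centre, m, -0.030 to +0.030. It runs to the high end: + (away from the leg's tip) means the leg is low, - that it is lifted too far. About 1.4 mm per mm of wedge travel once it leaves the end of the vial; it lags by about 0.5 s. +0.030 at the start.
- wedge: The wedge to use: plain machined aluminium, 130 long, 40 wide, 0.22 kg. Flat underside; 3 mm thick at the thin end, rising 1 in 5 over 110 mm to 25 mm, then a heel 20 mm long, 25 mm high; upright sides, 40 mm apart. Origin in the middle of its underside, x axis towards the thin end, z up. Starts flat on the bench, left or right of the leg. Stays by friction when let go; pushing it under load takes 10 to 20 N.
- wedge_tip (a point): Middle of the wedge's thin end, on the underside (65 mm ahead of the wedge's origin).
- wedge_heel (a point): Middle of the upright end face of the wedge's heel (65 mm behind the origin, 12.5 mm up).
- packer: Not to be used: a flat parallel aluminium packer, 130 x 40 x 20 mm, on the other side from the wedge. Origin in the middle of its underside.
- hex_key: Bystander: hex key, 90 x 30 mm, lying on the bench.
- tweezers: Bystander: wafer tweezers, 135 mm long, lying on the bench.
- bottle: Bystander: white bottle, 64 mm across, 150 mm high.
- wafer_pot: Bystander: round clear wafer pot, 120 mm across, 36 mm high.
- foot_dish: Bystander: small steel dish, 80 mm across.
- cassette: Bystander: black wafer cassette, 130 x 150 x 110 mm.
Things that resemble listed ones, but are neither listed nor needed, are in the scene too. What is shaped like the wedge but orange or pink is not meant.

How it is judged:
On the way:
1. the wedge's thin end is in under the leg, with the leg still low (x of wedge_tip in the frame of stage above -0.095 m and y of wedge_tip in the frame of stage between -0.03 and 0.03 m and value of joint bubble above 0.015 m), for 0.1 s.
At the end, for the whole second after the job is handed in: The bubble stands between the inner lines (within 5 mm of the vial's centre), with the wedge flat on the bench, within 15 degrees of straight under the leg and carrying it (over 2 N), everything at rest (value of joint bubble between -0.005 and 0.005 m and contact force between wedge and stage above 2 N and angle between wedge's own z axis and vertical below 0.05 rad and angle between the x axis of wedge and the x axis of stage, either way round below 0.26 rad and linear speed of each of stage, wedge below 0.01 m/s); the robot touches nothing.
It fails at once if the robot touches the stage with more than 2 N (contact force between any of the arm, the fingers and stage above 2 N).
It fails at once if the robot touches the level, or the level is shifted by more than 20 mm (contact force between any of the arm, the fingers and level above 1 N or distance of level from where it was at the start of the episode above 0.02 m).
It fails at once if the wedge is driven against the stage with more than 20 N (contact force between wedge and stage above 20 N).
It fails at once if the stage is shoved along (its origin more than 10 mm from its start, of which levelling takes up to 6 mm upwards) (distance of stage from where it was at the start of the episode above 0.01 m).
It fails at once if a bystander is moved by more than 20 mm (distance of any of packer, hex_key, tweezers, bottle, wafer_pot, foot_dish, cassette from where it was at the start of the episode above 0.02 m).
It also fails if it takes over 59 s, if anything falls off the work surface, if the arm or the gripper's body presses on something with over 40 N, if the wrist force passes 120 N, or if a joint passes its speed limit or range.

ROBOT

A 7-joint arm with a two-finger parallel gripper is mounted at the origin on the work surface. World frame = base frame: x ahead of the robot, y to its left, z up, the work surface at z = 0. Lengths are in m, angles in rad, forces in N, time in s.
With the tool pointing down it reaches from about 0.35 to 0.9 m from the base axis. Payload 19.9 kg.
Tool frame: the origin (TCP) lies midway between the tips of the shut fingers; the grasp point (between the pads) lies 19 mm behind it (robot.grip_point_offset is the z of the grasp point in the tool frame, in m); z points along the fingers, y is the direction in which the jaws open and shut (so a half turn about z gives the same grasp; the last joint's range is limited). The gripper opens to 94 mm and grips with 3 to 60 N. Pads are 16 mm wide; open, the fingers measure 119 mm over their backs; the gripper's body (75 mm by 177 mm) begins 78 mm behind the grasp point.
Start: joints at [1.28, 0.417, -0.01, 1.614, 0.005, 1.111, -0.053], TCP at [0.154, -0.606, 0.179] pointing down, gripper open.
Joint ranges: [-2.81, 2.81], [-0.39, 2.02], [-1.27, 1.25], [0.06, 2.57], [-1.19, 4.33], [0.19, 2], [-2.82, 2.82]. Speed limits (rad/s): [1.89, 1.89, 2.39, 2.39, 3.01, 3.01, 3.01].

INTERFACE

Orientations are given as a rotation vector (axis times angle).
In Python, from bench import robot, eyes, order gives the robot as it stands.
- The arm moves only by the shell command python3 -m pendant 'ROWS' [FORCE]. ROWS is JSON, one flat list of numbers, 7 for each row, row after row: the finger opening in m, from 0 to 0.094, then the shift along the tool's x, y, z in m, then the turn, a rotation vector about the tool's x, y, z in rad. A call has 1 to 12 rows; each row shifts and turns the commanded pose from where the row before left it, along the tool's axes as they then stand; what a row does not reach is not made up. A row lasts 1/10 s, in which the tool goes at most 50 mm and 8.59 degrees, less where a joint would pass 70% of its speed; a pose out of reach is approached as far as the arm can. A call is refused whole if a number of a shift passes 0.05 or a number of a turn 0.15, either way. A call with a gripper value outside its range is refused whole. The fingers move at their own pace and stop on an object; FORCE is the grip in N (left out, the last holds). Time passes only in rows, so rows that do not move let the fingers close. It gives the time, the measured TCP pose, the force and the opening at its end, in the units of the state.
- robot.sense(): the state, without advancing time (a new reading comes with each control period).
- eyes.snapshot(name): name is "scene" or "top"; returns a dict with "image" (480x640x3 uint8, red, green, blue), "depth" (480x640 float32, m along the optical axis (not along the pixel's ray), 0 where there is no reading), "fx", "fy", "cx", "cy" (pixels), "dist" ([k1, k2, p1, p2, k3] as OpenCV has them; the pictures are not rectified), "rvec" (rotation vector, rad) and "tvec" (3), from world to camera coordinates, as OpenCV has them. Camera axes: x right, y down, z forward; pixel columns grow to the right and rows downward; lengths in m; the calibration is good to about 2 mm. A picture is of the moment at which its call begins.
- order.finish_job(): hands the job in, once; it reports no verdict.
The state is a dict: "t": time; "joints": joint angles; "qvel": joint speeds; "tau": joint torques, N m; "tcp_pos": TCP position; "orientation": TCP orientation; "force": force on the tool from outside, world axes, zero at the start; "torque": the same for the moment, N m; "grip_width": opening from 0.0 (shut) to 1.0 (fully open).
Only numpy, scipy, OpenCV 4.12 (cv2) and the standard library are available. Lean on these libraries where they do the work, as an engineer would, in place of code of your own. Each camera call takes 0.05 s, during which the arm holds its last target.

## Working session

There is one attempt and no reset: what is moved stays moved. The work goes in short steps, Python scripts to look and compute and a shell command to move; the robot and the scene stay as the last step left them, time stands still between calls to the robot, and variables do not carry over. Pictures are saved under pics/ and viewed, and the job is handed in when it is done.

```bash
mkdir -p pics; ls
cat > h.py <<'E'
import numpy as np, cv2
from bench import robot, eyes, order
def snap(n,save=None):
    s=eyes.snapshot(n)
    if save: cv2.imwrite('pics/'+save,cv2.cvtColor(s['image'],cv2.COLOR_RGB2BGR))
    np.save('/tmp/%s.npy'%n,s,allow_pickle=True)
    return s
def load(n): return np.load('/tmp/%s.npy'%n,allow_pickle=True).item()
def K(s): return np.array([[s['fx'],0,s['cx']],[0,s['fy'],s['cy']],[0,0,1.]])
def ray(s,px,z):
    px=np.array(px,float).reshape(-1,1,2)
    u=cv2.undistortPoints(px,K(s),np.array(s['dist'],float)).reshape(-1,2)
    R,_=cv2.Rodrigues(np.array(s['rvec'],float)); t=np.array(s['tvec'],float).ravel()
    c=-R.T@t; d=np.c_[u,np.ones(len(u))]@R
    return c+d*((z-c[2])/d[:,2])[:,None]
def dep(s,px):
    px=np.array(px,float).reshape(-1,2)
    u=cv2.undistortPoints(px.reshape(-1,1,2),K(s),np.array(s['dist'],float)).reshape(-1,2)
    R,_=cv2.Rodrigues(np.array(s['rvec'],float)); t=np.array(s['tvec'],float).ravel()
    z=s['depth'][px[:,1].astype(int),px[:,0].astype(int)]
    return (np.c_[u,np.ones(len(u))]*z[:,None]-t)@R
def proj(s,P):
    return cv2.projectPoints(np.array(P,float).reshape(-1,1,3),np.array(s['rvec'],float),np.array(s['tvec'],float),K(s),np.array(s['dist'],float))[0].reshape(-1,2)
E
python3 - <<'E'
from h import *
for n in('scene','top'):
    s=snap(n,n+'0.png'); R,_=cv2.Rodrigues(np.array(s['rvec'],float)); print(n,s['fx'],-R.T@np.array(s['tvec']),R[2])
print(robot.sense())
E
```

```text
pics
scene 550.8224937252695 [ 1.46356683 -0.57590535  1.02753559] [-0.63051419  0.43653569 -0.64178536]
top 571.9333031636305 [0.21517573 0.03827027 1.62015721] [ 0.21203446  0.00264103 -0.97725862]
{'t': 0.1, 'joints': array([ 1.27950673,  0.41790675, -0.01030988,  1.61407401,  0.00470901,
        1.11067059, -0.05298963]), 'qvel': array([ 0.00046391, -0.00163825,  0.00110865, -0.00185092, -0.00013879,
        0.00041606, -0.00020879]), 'tau': array([ 2.01324823e-03, -8.52581835e+01,  6.40198812e-01, -4.26693463e+01,
       -4.87976032e-02,  1.65261322e-02,  1.18993776e-04]), 'tcp_pos': array([ 0.15440618, -0.60527785,  0.17830932]), 'orientation': array([-3.11611191e+00, -3.91267571e-01,  3.38355260e-04]), 'force': array([-0.2150556 ,  0.17073243,  0.93171893]), 'torque': array([-0.01704523, -0.03320299,  0.01284769]), 'grip_width': 1.0033322430054723}
```

View pics/scene0.png

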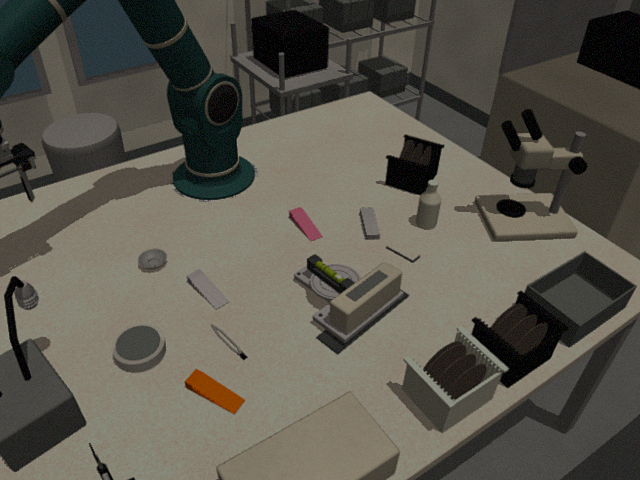

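View pics/top0.png

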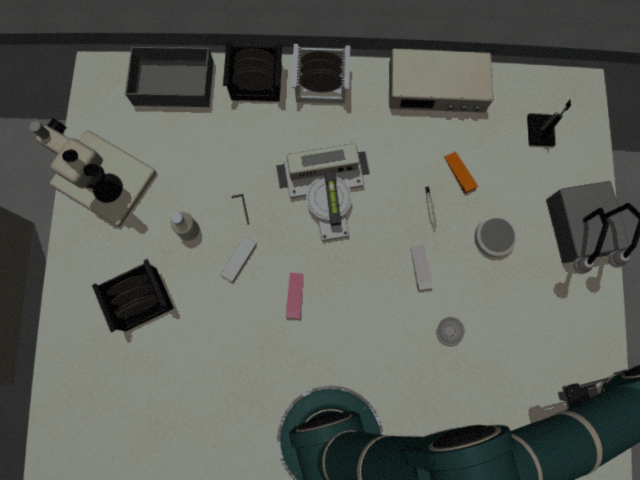

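Run:
```python
from h import *
t=load('top')['image'];s=load('scene')['image']
def c(i,x,y,w,h,k): return cv2.resize(i[y:y+h,x:x+w],None,fx=k,fy=k,interpolation=cv2.INTER_CUBIC)
a=c(t,210,225,60,70,5);b=c(t,395,232,60,70,5)
d=c(s,175,255,70,60,5);e=c(s,345,195,60,60,5)
o=np.zeros((660,660,3),np.uint8)
for im,(x,y) in((a,(0,0)),(b,(305,0)),(d[:, :],(0,355)),(e,(355,355))): 
    h=min(im.shape[0],660-y);o[y:y+h,x:x+im.shape[1]]=im[:h]
cv2.imwrite('pics/z0.png',cv2.resize(o,(600,600))[...,::-1])
o=c(t,270,135,110,115,5);cv2.imwrite('pics/z1.png',o[...,::-1])
```

```text
(no output)
```

View pics/z0.png

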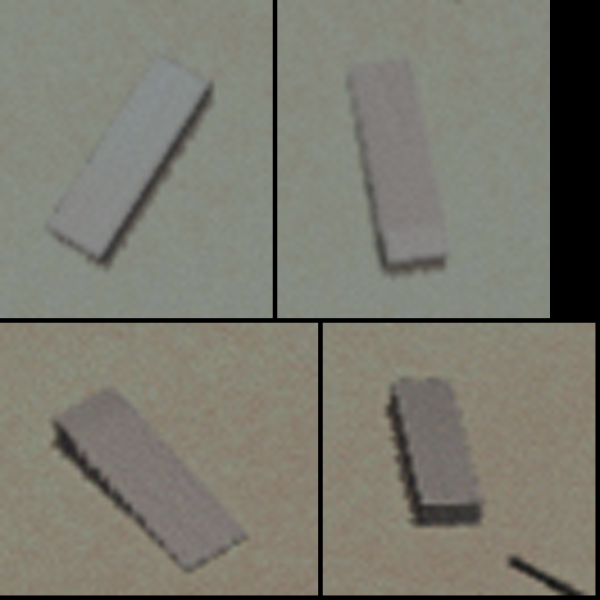

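View pics/z1.png

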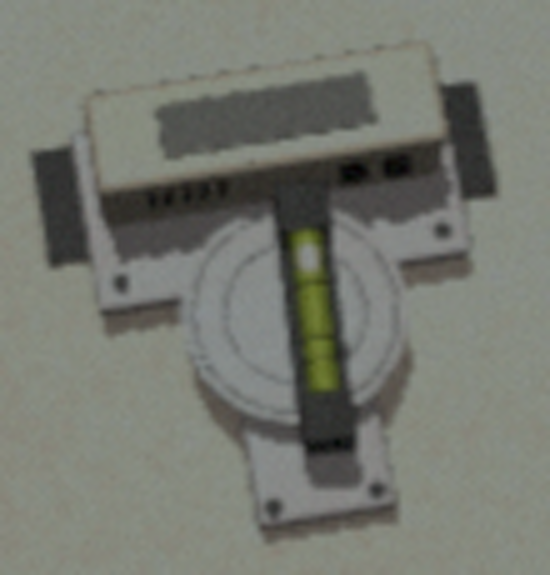

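Run:
```python
from h import *
for n,boxs in (('top',((395,232,60,70),(300,215,70,35),(210,225,60,70))),('scene',((175,255,70,60),(285,250,70,60),(345,195,60,60)))):
    s=load(n); im=cv2.GaussianBlur(s['image'],(3,3),0); lab=cv2.cvtColor(im,cv2.COLOR_RGB2LAB).astype(int)
    for x,y,w,h in boxs:
        L=lab[y:y+h,x:x+w]; bg=np.median(L.reshape(-1,3),0); print(n,(x,y),bg)
        m=((np.abs(L-bg)*[0.7,2,2]).sum(2)>16).astype(np.uint8)
        m=cv2.morphologyEx(m,cv2.MORPH_OPEN,np.ones((3,3)))
        cs,_=cv2.findContours(m,cv2.RETR_EXTERNAL,cv2.CHAIN_APPROX_NONE)
        c=max(cs,key=cv2.contourArea)+np.array([x,y]); ap=cv2.approxPolyDP(c,2,True).reshape(-1,2)
        print(cv2.contourArea(c)); 
        for p in ap: print(p,ray(s,p,0)[0].round(4),dep(s,p)[0].round(4))
# depth heights over wedge
s=load('top')
for p in ((416,250),(418,258),(421,266),(423,274),(424,280),(425,284),(426,288)): print(p,dep(s,p)[0].round(4))
```

```text
top (395, 232) [144. 125. 133.]
571.5
[412 247] [ 0.5438 -0.2214  0.    ] [ 0.5429 -0.2207  0.0045]
[417 290] [ 0.4192 -0.2359  0.    ] [ 0.4184 -0.2349  0.0061]
[430 291] [ 0.4174 -0.2733  0.    ] [ 0.4184 -0.2748 -0.0079]
[431 287] [ 0.429  -0.2762  0.    ] [ 0.4251 -0.2704  0.03  ]
[420 286] [ 0.4309 -0.2445  0.    ] [ 0.4275 -0.2401  0.0255]
[421 283] [ 0.4396 -0.2474  0.    ] [ 0.4354 -0.242   0.0306]
[425 284] [ 0.4371 -0.259   0.    ] [ 0.4339 -0.2546  0.0235]
[430 280] [ 0.4491 -0.2734  0.    ] [ 0.4453 -0.2683  0.0263]
[423 246] [ 0.5479 -0.2535  0.    ] [ 0.5476 -0.2533  0.0011]
top (300, 215) [144. 125. 133.]
596.5
[311 215] [0.6292 0.0744 0.    ] [ 0.6296  0.0744 -0.0015]
[318 225] [0.5999 0.0529 0.    ] [0.5996 0.0529 0.0013]
[328 224] [0.6039 0.0239 0.    ] [0.5973 0.0241 0.0271]
[332 233] [0.5774 0.0115 0.    ] [0.5716 0.0119 0.0258]
[342 234] [ 0.5754 -0.0176  0.    ] [ 0.5697 -0.0167  0.0257]
[328 237] [0.5651 0.0227 0.    ] [0.5607 0.0229 0.0204]
[326 233] [0.5768 0.0289 0.    ] [0.5704 0.0291 0.0285]
[321 233] [0.5763 0.0434 0.    ] [0.5711 0.0433 0.0232]
[323 243]
[... 2939 characters left out ...]
0.5907 0.0736 0.    ] [0.6618 0.0207 0.0837]
[317 255] [0.5166 0.0705 0.    ] [ 0.5159  0.071  -0.0007]
scene (345, 195) [139. 128. 137.]
474.0
[360 208] [0.4058 0.3039 0.    ] [ 0.4024  0.3068 -0.0034]
[359 216] [0.4367 0.2769 0.    ] [ 4.365e-01  2.771e-01 -2.000e-04]
[364 238] [0.5281 0.2266 0.    ] [ 0.5217  0.2321 -0.0071]
[379 239] [0.5551 0.2608 0.    ] [0.5578 0.2583 0.003 ]
[373 209] [0.4315 0.3351 0.    ] [0.4471 0.3213 0.0155]
(416, 250) [ 0.5335 -0.2315  0.0093]
(418, 258) [ 0.5096 -0.2366  0.0132]
(421, 266) [ 0.4868 -0.2453  0.0127]
(423, 274) [ 0.462  -0.2488  0.0249]
(424, 280) [ 0.4448 -0.2513  0.0262]
(425, 284) [ 0.4339 -0.2546  0.0235]
(426, 288) [ 0.4226 -0.2574  0.0239]
```

Run:
```python
from h import *
s=load('top')
z=lambda x,y:(270+(x+.5)/5-.5,135+(y+.5)/5-.5)
for nm,x,y,h in (('tipL',262,525,.0245),('tipR',397,501,.0245),('hFL',104,192,.108),('hFR',446,140,.108),('hRL',88,96,.108),('hRR',430,43,.108),('baseL',105,310,.028),('baseR',468,251,.028),('lvF',305,440,.08),('lvF2',355,437,.08),('lvB',274,185,.086),('lvB2',328,180,.086),('chL',187,318,.054),('chR',408,315,.054)):
    print(nm,ray(s,z(x,y),h)[0].round(4))
im=load('scene')['image'];x,y=285,250
cv2.imwrite('pics/z2.png',cv2.resize(im[240:345,285:415],None,fx=6,fy=6,interpolation=cv2.INTER_CUBIC)[:600,...,::-1])
```

```text
tipL [0.5517 0.0398 0.0245]
tipR [ 0.5683 -0.0368  0.0245]
hFL [0.7199 0.1336 0.108 ]
hFR [ 0.757  -0.0557  0.108 ]
hRL [0.776  0.1452 0.108 ]
hRR [ 0.8144 -0.0457  0.108 ]
baseL [0.6749 0.1348 0.028 ]
baseR [ 0.7179 -0.0747  0.028 ]
lvF [0.5889 0.0175 0.08  ]
lvF2 [ 0.5916 -0.0101  0.08  ]
lvB [0.7346 0.0394 0.086 ]
lvB2 [0.7387 0.0091 0.086 ]
chL [0.6643 0.0864 0.054 ]
chR [ 0.6704 -0.0393  0.054 ]
```

View pics/z2.png

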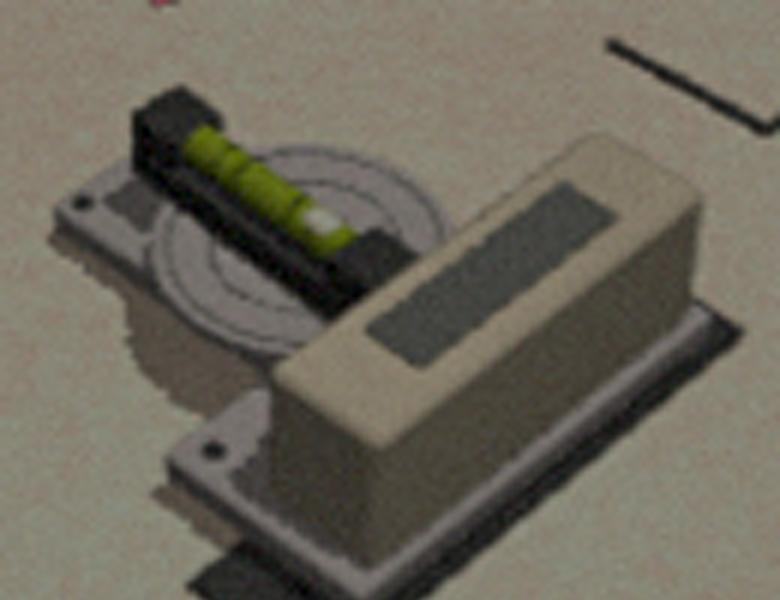

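```bash
cat >> h.py <<'E'
from scipy.spatial.transform import Rotation as Ro
def go(pos,yaw):
    st=robot.sense(); R=Ro.from_rotvec(st['orientation'])
    Rt=Ro.from_rotvec([np.pi*np.cos(yaw/2),np.pi*np.sin(yaw/2),0])
    d=np.array(pos)-st['tcp_pos']
    print('t',round(st['t'],2),'tcp',st['tcp_pos'].round(4),'F',st['force'].round(1),'w',round(st['grip_width']*94,1))
    print('shift first(tool)',R.inv().apply(d).round(4),'turn',(R.inv()*Rt).as_rotvec().round(4),' shift after turn',Rt.inv().apply(d).round(4))
    print('yaw',np.arctan2(*(R.as_matrix()[:2,0][::-1])).round(4),'zax',R.as_matrix()[:,2].round(4))
def tilt(s): pass
E
python3 -c "
from h import *
go([.4275,-.2544,.15],.135)"
```

```text
t 0.1 tcp [ 0.1544 -0.6053  0.1783] F [-0.2  0.2  0.9] w 94.3
shift first(tool) [ 0.3514 -0.2724  0.0286] turn [-1.000e-03  1.000e-04  1.148e-01]  shift after turn [ 0.3178 -0.3109  0.0283]
yaw 0.2498 zax [-3.e-04  1.e-03 -1.e+00]
```

```bash
python3 -m pendant '[0.07,0,0,0,0,0,0.115, 0.07,0.032,-0.031,0,0,0,0, 0.07,0.032,-0.031,0,0,0,0, 0.07,0.032,-0.031,0,0,0,0, 0.07,0.032,-0.031,0,0,0,0, 0.07,0.032,-0.031,0,0,0,0, 0.07,0.032,-0.031,0,0,0,0, 0.07,0.032,-0.031,0,0,0,0, 0.07,0.032,-0.031,0,0,0,0, 0.07,0.032,-0.031,0,0,0,0, 0.07,0.03,-0.03,0,0,0,0, 0.07,0,0,0,0,0,0]'; python3 -c "
from h import *
go([.4275,-.2544,.05],.135)"
```

```text
t: 1.3
tcp_pos: [0.431, -0.2518, 0.1788]
orientation: [-3.132, -0.222, -0.001]
force: [0.8, -1.3, 0.1]
grip_width: 0.745
t 1.3 tcp [ 0.431  -0.2518  0.1788] F [ 0.8 -1.3  0.1] w 70.0
shift first(tool) [-0.0039  0.0022  0.1288] turn [-0.0012 -0.0009  0.0068]  shift after turn [-0.0038  0.0021  0.1288]
yaw 0.1418 zax [ 7.0e-04  1.3e-03 -1.0e+00]
```

```bash
python3 -m pendant '[0.07,-0.004,0.002,0.03,0,0,0.005, 0.07,0,0,0.04,0,0,0, 0.07,0,0,0.04,0,0,0, 0.07,0,0,0.02,0,0,0, 0.07,0,0,0,0,0,0, 0.07,0,0,0,0,0,0]'
python3 - <<'E'
from h import *
go([.4275,-.2544,.004],.135)
s=snap('scene');t=snap('top')
a=cv2.resize(s['image'][200:340,140:270],None,fx=3,fy=3);b=cv2.resize(t['image'][200:340,350:480],None,fx=3,fy=3)
cv2.imwrite('pics/a1.png',np.hstack([a,b])[...,::-1])
E
```

```text
t: 1.9
tcp_pos: [0.4245, -0.2593, 0.0493]
orientation: [-3.135, -0.204, 0.0]
force: [-0.1, -0.3, 0.9]
grip_width: 0.747
t 1.9 tcp [ 0.4245 -0.2593  0.0493] F [-0.1 -0.3  0.9] w 70.2
shift first(tool) [ 0.0036 -0.0045  0.0453] turn [-0.0003  0.0002 -0.0053]  shift after turn [ 0.0037 -0.0044  0.0453]
yaw 0.1297 zax [-2.e-04  2.e-04 -1.e+00]
```

View pics/a1.png

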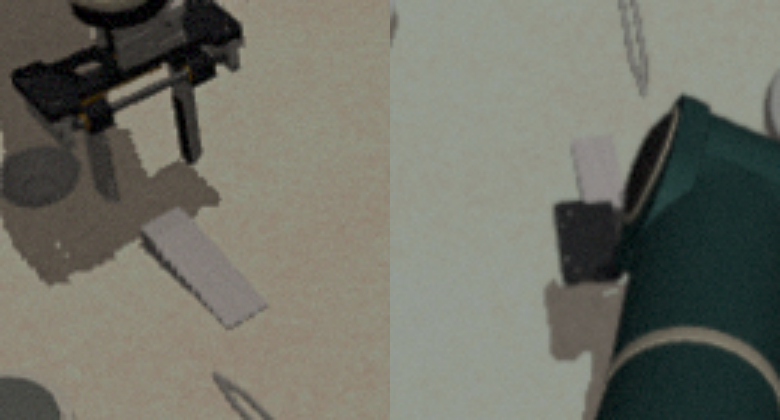

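The gripper is over the heel (scene crop about (170,220)), with the jaws straddling the wedge. Next I correct by a few mm and descend.

```bash
python3 -m pendant '[0.07,0.0035,-0.0045,0,0,0,-0.005, 0.07,0,0,0.02,0,0,0, 0.07,0,0,0.015,0,0,0, 0.07,0,0,0.01,0,0,0, 0.07,0,0,0,0,0,0, 0.07,0,0,0,0,0,0]'
python3 - <<'E'
from h import *
go([.4275,-.2544,.004],.135)
E
```

```text
t: 2.6
tcp_pos: [0.4277, -0.2543, 0.0044]
orientation: [3.134, 0.212, 0.001]
force: [-0.6, 0.3, 1.0]
grip_width: 0.744
t 2.6 tcp [ 0.4277 -0.2543  0.0044] F [-0.6  0.3  1. ] w 69.9
shift first(tool) [-0.0002  0.0001  0.0004] turn [ 0.0002 -0.0004  0.    ]  shift after turn [-0.0002  0.0001  0.0004]
yaw 0.135 zax [ 4.e-04 -2.e-04 -1.e+00]
```

```bash
python3 -m pendant '[0.03,0,0,0,0,0,0, 0.03,0,0,0,0,0,0, 0.03,0,0,0,0,0,0, 0.03,0,0,0,0,0,0, 0.03,0,0,0,0,0,0, 0.03,0,0,0,0,0,0]' 30
python3 - <<'E'
from h import *
go([.4275,-.2544,.004],.135)
E
```

```text
t: 3.2
tcp_pos: [0.4273, -0.2543, 0.0039]
orientation: [-3.134, -0.211, 0.0]
force: [0.5, -0.5, 0.3]
grip_width: 0.32
t 3.2 tcp [ 0.4273 -0.2543  0.0039] F [ 0.5 -0.5  0.3] w 30.1
shift first(tool) [ 0.0002  0.0002 -0.0001] turn [-0.0001  0.     -0.0003]  shift after turn [ 0.0002  0.0002 -0.0001]
yaw 0.1347 zax [-0.e+00  1.e-04 -1.e+00]
```

Run:
```python
from h import *
s=snap('scene');t=snap('top')
a=cv2.resize(s['image'][200:340,140:270],None,fx=3,fy=3);b=cv2.resize(t['image'][200:340,350:480],None,fx=3,fy=3)
cv2.imwrite('pics/a2.png',np.hstack([a,b])[...,::-1])
```

```text
(no output)
```

View pics/a2.png

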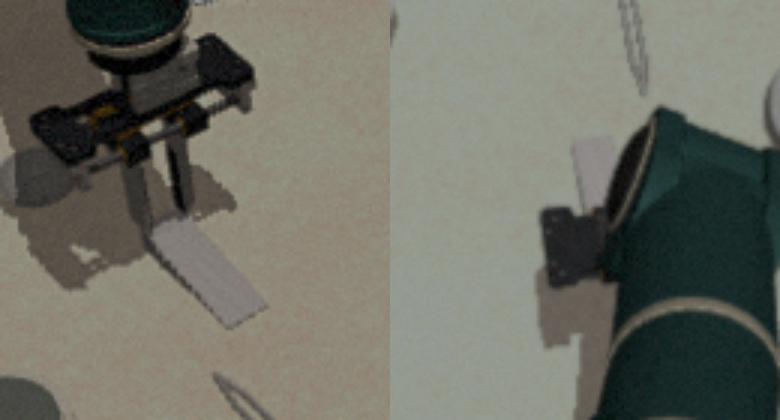

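Run:
```python
from h import *
s=load('scene')
st=robot.sense();R=Ro.from_rotvec(st['orientation']).as_matrix();p=st['tcp_pos']
im=cv2.resize(s['image'][210:300,150:260],None,fx=7,fy=7,interpolation=cv2.INTER_CUBIC)
for q,c in ((p,(255,0,0)),(p-.019*R[:,2],(0,255,0)),(p-.015*R[:,1],(255,255,0)),(p+.015*R[:,1],(0,255,255)),([.418,-.2546,0],(255,0,255))):
    u=proj(s,q)[0]; print(u); cv2.circle(im,tuple(((u-[150,210])*7+3).astype(int)),4,c,-1)
cv2.imwrite('pics/a3.png',im[:600,...,::-1])
```

```text
[195.97440435 278.78659091]
[195.06319512 273.59334879]
[200.82485202 276.24223756]
[191.07686466 281.35597801]
[194.59906559 277.81437524]
```

View pics/a3.png

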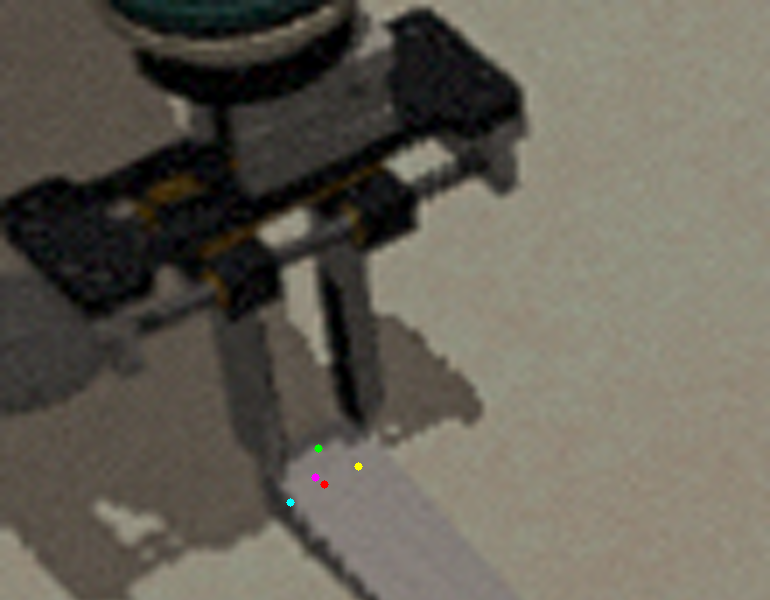

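The fingers closed to the commanded 30 mm and not 40 mm, so they look to be just behind the heel face (crop corners about (290,470) and (375,435)). I'll open, go forward and close again.

```bash
python3 -m pendant '[0.07,0,0,0,0,0,0, 0.07,0,0,0,0,0,0, 0.07,0,0,0,0,0,0, 0.07,0,0,0,0,0,0, 0.07,0.006,0,0,0,0,0, 0.07,0.006,0,0,0,0,0, 0.07,0,0,0,0,0,0, 0.07,0,0,0,0,0,0]' 30
python3 - <<'E'
from h import *
go([.4275,-.2544,.004],.135)
s=snap('scene')
im=cv2.resize(s['image'][210:300,150:260],None,fx=7,fy=7,interpolation=cv2.INTER_CUBIC)
cv2.imwrite('pics/a4.png',im[:600,...,::-1])
E
```

```text
t: 4.1
tcp_pos: [0.4393, -0.2525, 0.0038]
orientation: [-3.134, -0.212, 0.0]
force: [0.5, -0.1, -0.1]
grip_width: 0.745
t 4.1 tcp [ 0.4393 -0.2525  0.0038] F [ 0.5 -0.1 -0.1] w 70.1
shift first(tool) [-0.012   0.0003 -0.0002] turn [-0.0002  0.0001  0.0001]  shift after turn [-0.012   0.0003 -0.0002]
yaw 0.1351 zax [-1.e-04  2.e-04 -1.e+00]
```

View pics/a4.png

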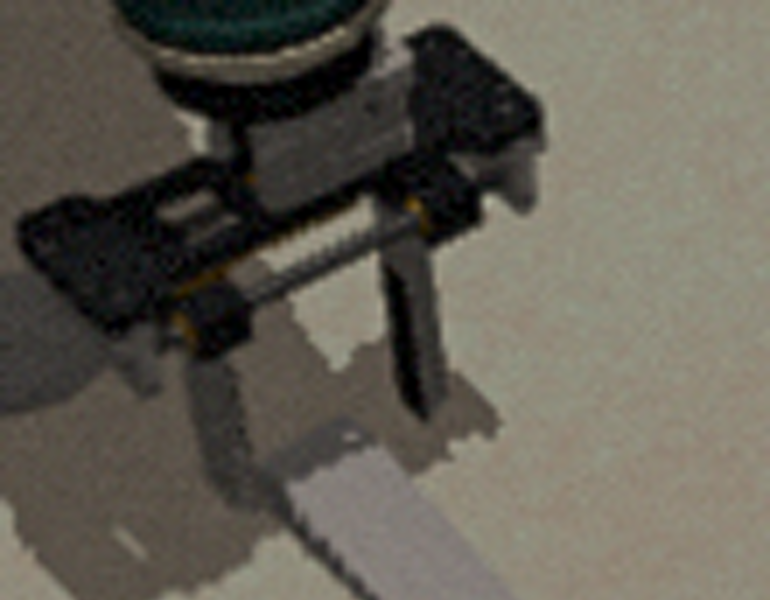

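```bash
python3 -m pendant '[0.03,0,0,0,0,0,0, 0.03,0,0,0,0,0,0, 0.03,0,0,0,0,0,0, 0.03,0,0,0,0,0,0, 0.03,0,0,0,0,0,0, 0.03,0,0,0,0,0,0]' 30
python3 - <<'E'
from h import *
go([.4275,-.2544,.004],.135)
s=snap('scene')
im=cv2.resize(s['image'][210:300,150:260],None,fx=7,fy=7,interpolation=cv2.INTER_CUBIC)
cv2.imwrite('pics/a5.png',im[:600,...,::-1])
E
```

```text
t: 4.75
tcp_pos: [0.4391, -0.2526, 0.0038]
orientation: [-3.134, -0.212, 0.0]
force: [0.6, 0.8, 0.3]
grip_width: 0.323
t 4.75 tcp [ 0.4391 -0.2526  0.0038] F [0.6 0.8 0.3] w 30.4
shift first(tool) [-0.0118  0.0002 -0.0002] turn [-0.0001  0.0001 -0.0002]  shift after turn [-0.0118  0.0002 -0.0002]
yaw 0.1348 zax [-1.e-04  1.e-04 -1.e+00]
```

View pics/a5.png

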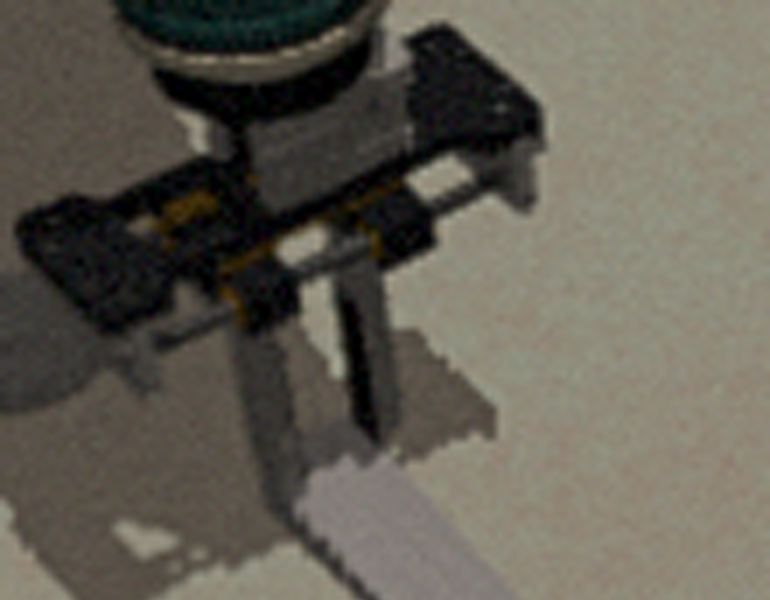

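```bash
python3 -m pendant '[0.0,0,0,0,0,0,0, 0.0,0,0,0,0,0,0, 0.0,0,0,0,0,0,0]' 30
```

```text
t: 5.1
tcp_pos: [0.4392, -0.2526, 0.0038]
orientation: [-3.134, -0.212, 0.0]
force: [0.6, -0.3, 0.8]
grip_width: 0.1
```

Run:
```python
from h import *
s=snap('scene');t=snap('top')
im=cv2.resize(s['image'][210:300,150:260],None,fx=7,fy=7,interpolation=cv2.INTER_CUBIC)
cv2.imwrite('pics/a6.png',im[:600,...,::-1])
go([.4275,-.2544,.004],.135)
d=s['depth'];P=dep(s,[(x,y) for y in range(262,300) for x in range(180,225)])
# finger depth points
for px in [(190,270),(190,275),(191,280),(203,268),(204,272),(197,272),(200,276),(205,284)]: print(px,dep(s,px)[0].round(4))
```

```text
t 5.2 tcp [ 0.4392 -0.2526  0.0038] F [-0.  -0.3 -0.1] w 2.1
shift first(tool) [-0.0118  0.0002 -0.0002] turn [-0.0001  0.0001 -0.0001]  shift after turn [-0.0118  0.0002 -0.0002]
yaw 0.1349 zax [-1.e-04  1.e-04 -1.e+00]
(190, 270) [ 0.4462 -0.2715  0.0597]
(190, 275) [ 0.4286 -0.2687  0.0263]
(191, 280) [ 0.4457 -0.2735  0.0247]
(203, 268) [ 0.4428 -0.2357  0.046 ]
(204, 272) [ 0.4075 -0.2229 -0.0033]
(197, 272) [ 0.4324 -0.25    0.0306]
(200, 276) [ 0.4473 -0.2486  0.0275]
(205, 284) [ 0.4748 -0.2479  0.021 ]
```

View pics/a6.png

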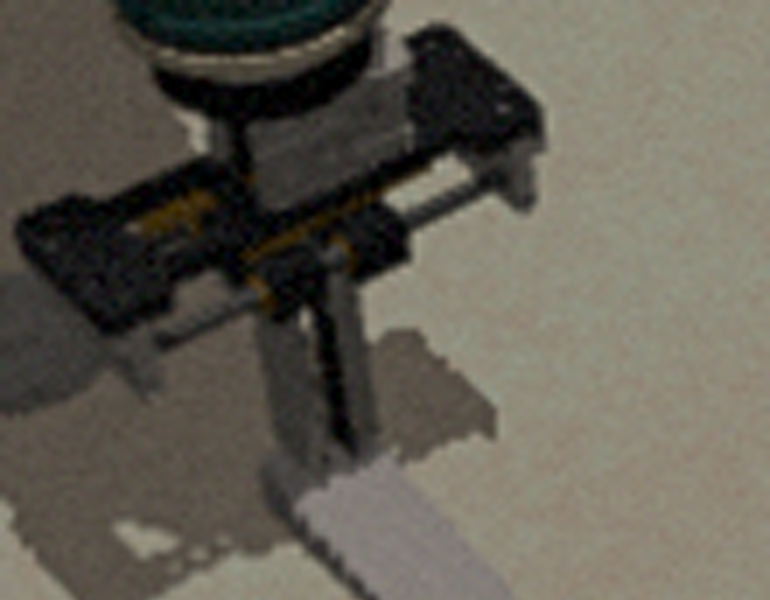

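Run:
```python
from h import *
s=load('scene')
for q in ([.4392,-.2526,.0038],[.4392,-.2526,.0238],[.4392,-.2526,.03],[.4392,-.2526,.04]):
    u=proj(s,q)[0]; print(q,u,((u-[150,210])*7+3).astype(int))
t=load('top'); print(proj(t,[.4392,-.2526,.0038]))
for n in('scene',):
    for y in range(262,292,2):
        print(y,[ '%.3f,%.3f,%.3f'%tuple(dep(s,(x,y))[0]) for x in (190,193,196,199,202)])
```

```text
[0.4392, -0.2526, 0.0038] [198.41339903 281.2514763 ] [341 501]
[0.4392, -0.2526, 0.0238] [197.47040485 275.7776753 ] [335 463]
[0.4392, -0.2526, 0.03] [197.17497359 274.06057342] [333 451]
[0.4392, -0.2526, 0.04] [196.69533699 271.27058177] [329 431]
[[423.03082217 283.03538108]]
262 ['0.452,-0.269,0.091', '0.453,-0.262,0.088', '0.440,-0.250,0.072', '0.452,-0.247,0.079', '0.444,-0.236,0.068']
264 ['0.452,-0.271,0.085', '0.449,-0.262,0.078', '0.436,-0.250,0.061', '0.446,-0.246,0.068', '0.448,-0.238,0.065']
266 ['0.447,-0.270,0.074', '0.448,-0.263,0.070', '0.435,-0.251,0.055', '0.448,-0.247,0.063', '0.445,-0.238,0.056']
268 ['0.449,-0.271,0.069', '0.449,-0.264,0.065', '0.428,-0.249,0.041', '0.444,-0.247,0.053', '0.445,-0.239,0.049']
270 ['0.446,-0.272,0.060', '0.446,-0.264,0.056', '0.389,-0.238,-0.003', '0.445,-0.248,0.047', '0.447,-0.240,0.044']
272 ['0.442,-0.271,0.049', '0.450,-0.266,0.053', '0.422,-0.249,0.021', '0.443,-0.248,0.038', '0.446,-0.241,0.037']
274 ['0.437,-0.271,0.038', '0.451,-0.267,0.047', '0.444,-0.257,0.037', '0.441,-0.248,0.030', '0.444,-0.241,0.028']
276 ['0.425,
[... 213 characters left out ...]
20']
280 ['0.444,-0.276,0.024', '0.447,-0.269,0.023', '0.450,-0.262,0.022', '0.452,-0.255,0.020', '0.458,-0.248,0.021']
282 ['0.441,-0.276,0.015', '0.447,-0.270,0.017', '0.456,-0.264,0.021', '0.457,-0.257,0.018', '0.461,-0.250,0.018']
284 ['0.433,-0.274,-0.000', '0.450,-0.271,0.012', '0.458,-0.266,0.017', '0.464,-0.260,0.018', '0.467,-0.253,0.018']
286 ['0.434,-0.276,-0.006', '0.449,-0.272,0.005', '0.466,-0.270,0.018', '0.469,-0.263,0.017', '0.476,-0.257,0.019']
288 ['0.444,-0.279,-0.003', '0.446,-0.272,-0.005', '0.468,-0.271,0.013', '0.476,-0.266,0.017', '0.477,-0.258,0.014']
290 ['0.451,-0.283,-0.002', '0.457,-0.277,-0.000', '0.463,-0.271,0.002', '0.479,-0.268,0.013', '0.486,-0.262,0.016']
```

```bash
python3 - <<'E'
from h import *
s=load('scene')
print('a1 expect 203.3,253.3 (bottom of tip)')
for z in (.04,.049,.06,.07,.08): print(z,proj(s,[[.427,-.2177,z],[.427-.016,-.2177-.002,z]]).round(1).tolist())
print('a4 expect 210.6,269.2 and 183.5,282')
for z in (.004,.014,.024,.03,.04): print(z,proj(s,[[.4393-.0055+.008,-.2525+.0406,z],[.4393+.0055+.008,-.2525-.0406,z]]).round(1).tolist())
E
python3 - <<'E'
import cv2
a=cv2.imread('pics/a1.png')
cv2.imwrite('pics/a7.png',cv2.resize(a[0:300,0:300],(600,600)))
E
```

```text
a1 expect 203.3,253.3 (bottom of tip)
0.04 [[207.0, 263.7], [203.8, 260.5]]
0.049 [[206.7, 261.1], [203.4, 257.9]]
0.06 [[206.2, 258.0], [202.9, 254.8]]
0.07 [[205.7, 255.2], [202.5, 252.0]]
0.08 [[205.3, 252.3], [202.0, 249.1]]
a4 expect 210.6,269.2 and 183.5,282
0.004 [[212.9, 276.0], [186.2, 290.2]]
0.014 [[212.5, 273.3], [185.6, 287.5]]
0.024 [[212.1, 270.5], [185.1, 284.7]]
0.03 [[211.9, 268.9], [184.8, 283.1]]
0.04 [[211.5, 266.1], [184.2, 280.3]]
```

View pics/a7.png

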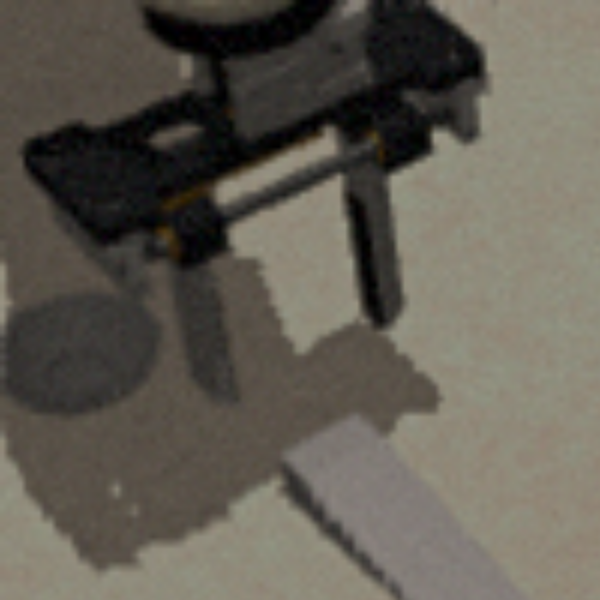

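The pictures and depth agree that the fingertips are about 22 mm higher than the reported TCP: they closed just above the heel's top face. I'll open, move back 10 mm and go lower while watching the force.

```bash
python3 -m pendant '[0.07,-0.005,0,-0.005,0,0,0, 0.07,-0.005,0,0,0,0,0, 0.07,0,0,0,0,0,0, 0.07,0,0,0,0,0,0, 0.07,0,0,0,0,0,0, 0.07,0,0,0,0,0,0, 0.07,0,0,0,0,0,0, 0.07,0,0,0.005,0,0,0,  0.07,0,0,0.005,0,0,0, 0.07,0,0,0.005,0,0,0, 0.07,0,0,0,0,0,0, 0.07,0,0,0,0,0,0]' 30
```

```text
t: 6.4
tcp_pos: [0.4291, -0.2539, -0.0064]
orientation: [-3.134, -0.212, 0.001]
force: [0.2, -0.3, -0.8]
grip_width: 0.745
```

```bash
python3 -m pendant '[0.07,0,0,0.003,0,0,0, 0.07,0,0,0.002,0,0,0, 0.07,0,0,0,0,0,0, 0.07,0,0,0,0,0,0]' 30;python3 - <<'E'
from h import *
s=snap('scene')
im=cv2.resize(s['image'][210:300,150:260],None,fx=7,fy=7,interpolation=cv2.INTER_CUBIC)
cv2.imwrite('pics/a8.png',im[:600,...,::-1])
E
```

```text
t: 6.8
tcp_pos: [0.4292, -0.254, -0.0112]
orientation: [-3.134, -0.212, 0.0]
force: [0.0, -0.2, 0.3]
grip_width: 0.748
```

View pics/a8.png

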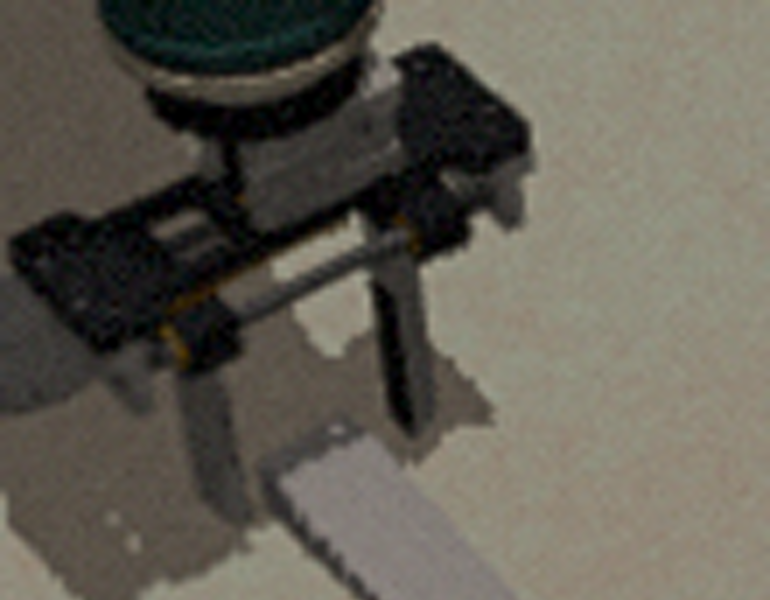

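```bash
python3 -m pendant '[0.07,0,0,0.003,0,0,0, 0.07,0,0,0.003,0,0,0, 0.07,0,0,0,0,0,0, 0.07,0,0,0,0,0,0]' 30; python3 -m pendant '[0.03,0,0,0,0,0,0, 0.03,0,0,0,0,0,0, 0.03,0,0,0,0,0,0, 0.03,0,0,0,0,0,0, 0.03,0,0,0,0,0,0, 0.03,0,0,0,0,0,0]' 30
python3 - <<'E'
from h import *
s=snap('scene')
im=cv2.resize(s['image'][210:300,150:260],None,fx=7,fy=7,interpolation=cv2.INTER_CUBIC)
cv2.imwrite('pics/a9.png',im[:600,...,::-1])
E
```

```text
t: 7.25
tcp_pos: [0.4292, -0.2539, -0.0173]
orientation: [-3.134, -0.212, 0.0]
force: [-0.4, -0.1, 0.5]
grip_width: 0.742
t: 7.85
tcp_pos: [0.4293, -0.254, -0.0171]
orientation: [-3.134, -0.212, -0.0]
force: [-0.5, -0.7, 0.1]
grip_width: 0.424
```

View pics/a9.png

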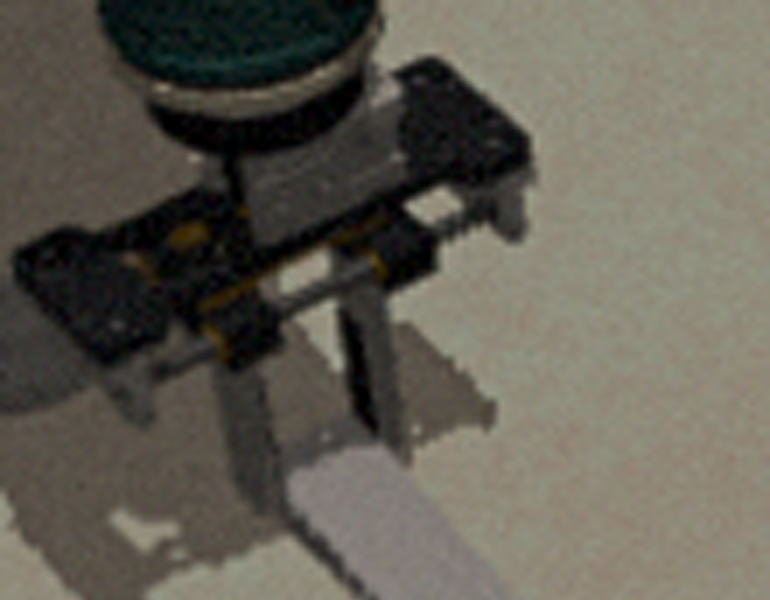

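```bash
python3 -m pendant '[0.03,0,0,-0.015,0,0,0, 0.03,0,0,-0.025,0,0,0, 0.03,0,0,0,0,0,-0.065, 0.03,0.0045,-0.028,0,0,0,0, 0.03,0.0045,-0.028,0,0,0,0, 0.03,0.0045,-0.028,0,0,0,0, 0.03,0.0045,-0.028,0,0,0,0, 0.03,0.0045,-0.028,0,0,0,0, 0.03,0.0045,-0.028,0,0,0,0, 0.03,0.0045,-0.028,0,0,0,0, 0.03,0.0045,-0.028,0,0,0,0, 0.03,0,0,0,0,0,0]' 40
python3 -m pendant '[0.03,0,0,0,0,0,0, 0.03,0,0,0,0,0,0]'
python3 - <<'E'
from h import *
go([.4198,-.027,-.0171],.2)
s=snap('scene');t=snap('top')
a=cv2.resize(s['image'][190:330,210:400],None,fx=4,fy=4,interpolation=cv2.INTER_CUBIC)
cv2.imwrite('pics/b1.png',a[...,::-1])
a=cv2.resize(t['image'][140:300,250:420],None,fx=3.7,fy=3.7,interpolation=cv2.INTER_CUBIC)
cv2.imwrite('pics/b2.png',a[...,::-1])
E
```

```text
t: 9.1
tcp_pos: [0.4198, -0.0241, 0.0229]
orientation: [-3.124, -0.32, 0.0]
force: [0.5, -0.6, -2.4]
grip_width: 0.421
t: 9.3
tcp_pos: [0.42, -0.028, 0.0228]
orientation: [3.126, 0.312, -0.0]
force: [0.5, -0.4, -2.0]
grip_width: 0.422
t 9.3 tcp [ 0.42   -0.028   0.0228] F [ 0.5 -0.4 -2. ] w 39.6
shift first(tool) [ 0.     -0.0011  0.0399] turn [ 0.0001  0.0003 -0.001 ]  shift after turn [ 0.     -0.0011  0.0399]
yaw 0.199 zax [-3.e-04 -2.e-04 -1.e+00]
```

View pics/b1.png

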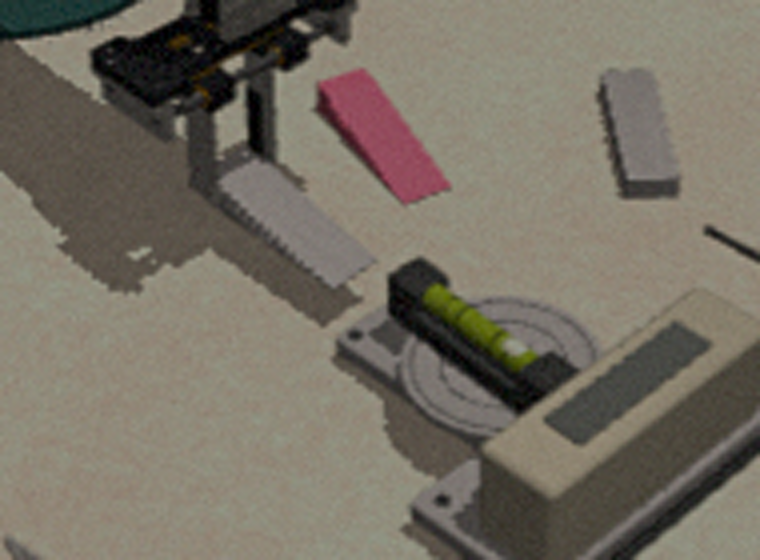

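View pics/b2.png

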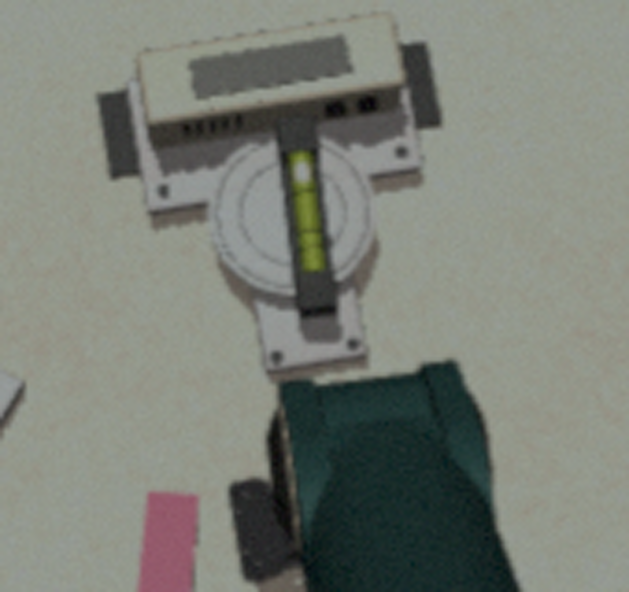

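The wedge is held level about 40 mm up, thin end (scene crop (340,275)) pointing at the leg tip at (365,350), pink wedge clear. Now lower to the bench.

```bash
python3 -m pendant '[0.03,0,-0.001,0.015,0,0,0, 0.03,0,0,0.012,0,0,0, 0.03,0,0,0.007,0,0,0, 0.03,0,0,0.003,0,0,0, 0.03,0,0,0.001,0,0,0, 0.03,0,0,0.001,0,0,0, 0.03,0,0,0.001,0,0,0, 0.03,0,0,0,0,0,0]'
python3 - <<'E'
from h import *
go([.4198,-.027,-.0171],.2)
s=snap('scene')
L=s['image'][220:285,230:330]
cv2.imwrite('pics/b3.png',cv2.resize(L,None,fx=8,fy=8,interpolation=cv2.INTER_CUBIC)[...,::-1])
E
```

```text
t: 10.2
tcp_pos: [0.4201, -0.0263, -0.017]
orientation: [3.126, 0.313, 0.001]
force: [-0.4, 0.1, -0.9]
grip_width: 0.419
t 10.2 tcp [ 0.4201 -0.0263 -0.017 ] F [-0.4  0.1 -0.9] w 39.4
shift first(tool) [-0.0004  0.0006  0.0001] turn [ 0.0001 -0.0004 -0.0002]  shift after turn [-0.0004  0.0006  0.0001]
yaw 0.1998 zax [ 4.e-04 -0.e+00 -1.e+00]
```

View pics/b3.png

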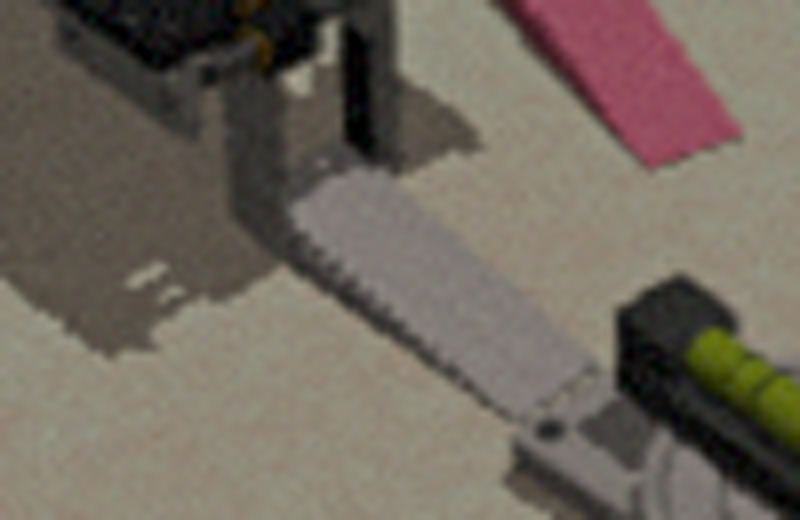

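Run:
```python
from h import *
s=load('scene')
E=np.array([.560,.0015,0]);d=np.array([np.cos(.2),np.sin(.2),0]);n=np.array([-d[1],d[0],0])
p=robot.sense()['tcp_pos'];p=np.array([p[0],p[1],0])
im=cv2.resize(s['image'][220:285,230:330],None,fx=8,fy=8,interpolation=cv2.INTER_CUBIC)
def dot(q,c):
    u=(proj(s,q)[0]-[230,220])*8+3.5; cv2.circle(im,tuple(u.astype(int)),4,c,-1)
for k in(-.04,0,.04): dot(E+n*k+[0,0,.0245],(255,0,0)); dot(E+n*k+[0,0,.0085],(255,255,0))
for k in(-.02,.02):
    dot(p+d*.1176+n*k,(0,255,0)); dot(p+d*.1176+n*k+[0,0,.003],(0,255,255))
    dot(p+d*(-.0124)+n*k+[0,0,.025],(0,0,255)); dot(p+d*(.0076)+n*k+[0,0,.025],(0,0,255))
cv2.imwrite('pics/b4.png',im[...,::-1])
```

```text
(no output)
```

View pics/b4.png

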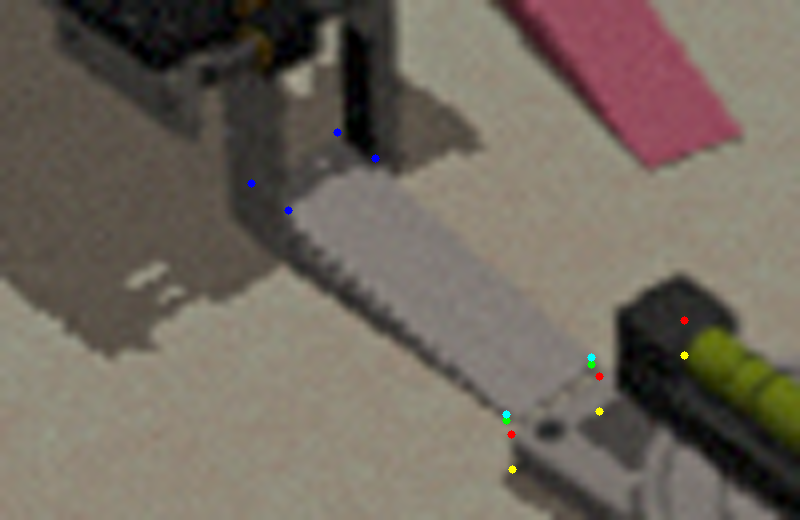

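```bash
python3 -m pendant '[0.047,0,0,0,0,0,0, 0.047,0,0,0,0,0,0, 0.03,0,0,0,0,0,0, 0.03,0,0,0,0,0,0, 0.03,0,0,0,0,0,0, 0.03,0.005,0,0,0,0,0, 0.03,0.005,0,0,0,0,0, 0.03,0.005,0,0,0,0,0, 0.03,0.005,0,0,0,0,0, 0.03,0.005,0,0,0,0,0, 0.03,0,0,0,0,0,0]' 40
python3 -m pendant '[0.03,0.003,0,0,0,0,0, 0.03,0.003,0,0,0,0,0, 0.03,0.003,0,0,0,0,0, 0.03,0.003,0,0,0,0,0, 0.03,0,0,0,0,0,0]'
python3 - <<'E'
from h import *
go([.4198,-.027,-.0171],.2)
s=snap('scene')
L=s['image'][220:320,230:350]
cv2.imwrite('pics/b5.png',cv2.resize(L,None,fx=6,fy=6,interpolation=cv2.INTER_CUBIC)[...,::-1])
E
```

```text
t: 11.35
tcp_pos: [0.4443, -0.0214, -0.0172]
orientation: [3.126, 0.313, -0.001]
force: [-2.1, -1.2, 5.7]
grip_width: 0.428
t: 11.85
tcp_pos: [0.4557, -0.0191, -0.0172]
orientation: [3.126, 0.313, -0.002]
force: [-4.0, -0.8, 7.5]
grip_width: 0.422
t 11.85 tcp [ 0.4557 -0.0191 -0.0172] F [-4.  -0.8  7.5] w 39.6
shift first(tool) [-0.0367  0.0007 -0.    ] turn [-0.      0.0012 -0.0002]  shift after turn [-0.0367  0.0007 -0.0001]
yaw 0.1998 zax [-1.2e-03 -2.0e-04 -1.0e+00]
```

View pics/b5.png

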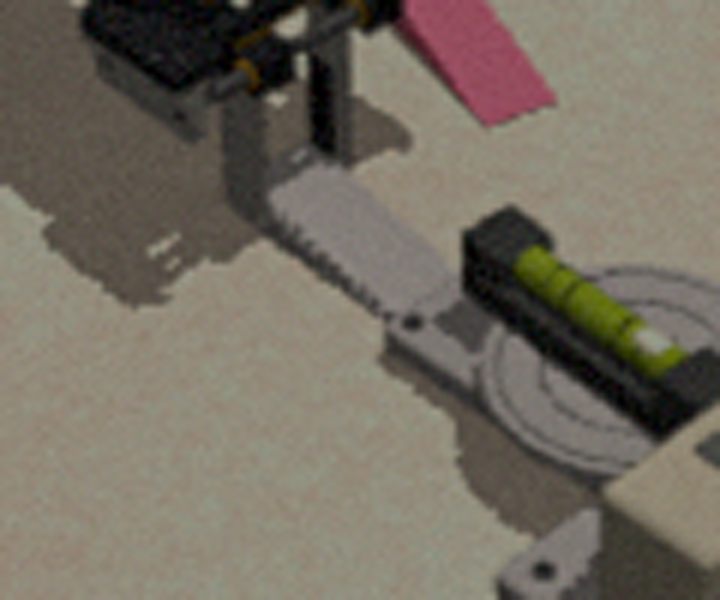

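```bash
python3 -m pendant '[0.03,0,0,-0.0007,0,0,0, 0.03,0,0,0,0,0,0, 0.03,0,0,0,0,0,0]'
python3 -m pendant '[0.03,0.002,0,0,0,0,0, 0.03,0.002,0,0,0,0,0, 0.03,0,0,0,0,0,0]'
```

```text
t: 12.2
tcp_pos: [0.4561, -0.0189, -0.0165]
orientation: [-3.126, -0.313, 0.0]
force: [0.1, -0.1, -2.1]
grip_width: 0.423
t: 12.5
tcp_pos: [0.4604, -0.0181, -0.0164]
orientation: [-3.126, -0.314, -0.0]
force: [-0.4, 0.1, -1.9]
grip_width: 0.421
```

```bash
python3 -m pendant '[0.03,0.0015,0,0.0004,0,0,0, 0.03,0.0015,0,0,0,0,0, 0.03,0.0015,0,0,0,0,0, 0.03,0.0015,0,0,0,0,0, 0.03,0,0,0,0,0,0]'
python3 -m pendant '[0.03,0.0015,0,0,0,0,0, 0.03,0.0015,0,0,0,0,0, 0.03,0.0015,0,0,0,0,0, 0.03,0.0015,0,0,0,0,0, 0.03,0,0,0,0,0,0]'
python3 -m pendant '[0.03,0.0015,0,0,0,0,0, 0.03,0.0015,0,0,0,0,0, 0.03,0.0015,0,0,0,0,0, 0.03,0.0015,0,0,0,0,0, 0.03,0,0,0,0,0,0]'
```

```text
t: 13.0
tcp_pos: [0.4662, -0.0169, -0.0168]
orientation: [-3.126, -0.313, -0.0]
force: [-0.6, 0.7, -2.3]
grip_width: 0.421
t: 13.5
tcp_pos: [0.472, -0.0157, -0.0169]
orientation: [-3.126, -0.313, -0.0]
force: [1.2, 0.8, -2.4]
grip_width: 0.423
t: 14.0
tcp_pos: [0.4739, -0.0154, -0.0172]
orientation: [3.125, 0.313, -0.012]
force: [-24.0, -3.9, 24.4]
grip_width: 0.422
```

```bash
python3 -m pendant '[0.03,-0.004,0,0,0,0,0, 0.03,0,0,0,0,0,0]'
python3 - <<'E'
from h import *
go([.4198,-.027,-.0171],.2)
print(robot.sense()['torque'])
s=snap('scene')
L=s['image'][220:320,230:350]
cv2.imwrite('pics/b6.png',cv2.resize(L,None,fx=6,fy=6,interpolation=cv2.INTER_CUBIC)[...,::-1])
E
```

```text
t: 14.2
tcp_pos: [0.4735, -0.0154, -0.0169]
orientation: [-3.126, -0.313, 0.0]
force: [-2.0, -0.3, -3.0]
grip_width: 0.424
t 14.2 tcp [ 0.4735 -0.0154 -0.0169] F [-2.  -0.3 -3. ] w 39.9
shift first(tool) [-0.0549  0.0007  0.0002] turn [-0.0001  0.0002 -0.0001]  shift after turn [-0.0549  0.0007  0.0002]
yaw 0.1999 zax [-3.e-04  1.e-04 -1.e+00]
[0.19895343 0.74773352 0.0077243 ]
```

View pics/b6.png

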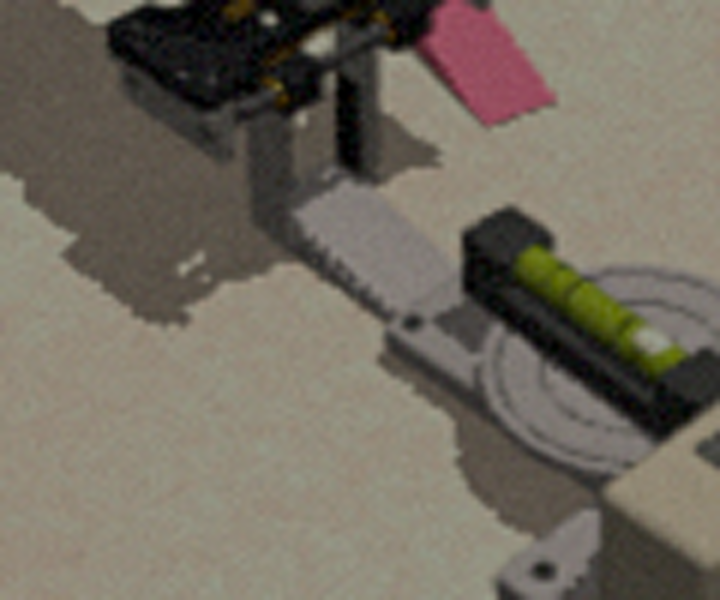

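The stage has not moved (leg corner still at crop (390,325)); the gripped push jammed because the arm pressed the wedge down on the bench (24 N up). So I'll release, retreat and push on the heel face with shut fingers.

```bash
python3 -m pendant '[0.06,0,0,0,0,0,0, 0.06,0,0,0,0,0,0, 0.06,0,0,0,0,0,0, 0.06,-0.01,0,0,0,0,0, 0.06,-0.015,0,0,0,0,0, 0.06,-0.012,0,0,0,0,0, 0.0,0,0,0,0,0,0, 0.0,0,0,0,0,0,0, 0.0,0,0,0,0,0,0, 0.0,0,0,0,0,0,0, 0.0,0,0,0,0,0,0]' 30
python3 - <<'E'
from h import *
go([.4198,-.027,-.0171],.2)
s=snap('scene')
L=s['image'][220:320,230:350]
cv2.imwrite('pics/b7.png',cv2.resize(L,None,fx=6,fy=6,interpolation=cv2.INTER_CUBIC)[...,::-1])
E
```

```text
t: 15.35
tcp_pos: [0.4378, -0.0226, -0.0169]
orientation: [-3.126, -0.314, -0.0]
force: [0.6, -0.1, 0.4]
grip_width: 0.247
t 15.35 tcp [ 0.4378 -0.0226 -0.0169] F [ 0.6 -0.1  0.4] w 23.2
shift first(tool) [-0.0185  0.0008  0.0002] turn [-0.0002 -0.0001 -0.    ]  shift after turn [-0.0185  0.0008  0.0002]
yaw 0.2 zax [ 1.e-04  2.e-04 -1.e+00]
```

View pics/b7.png

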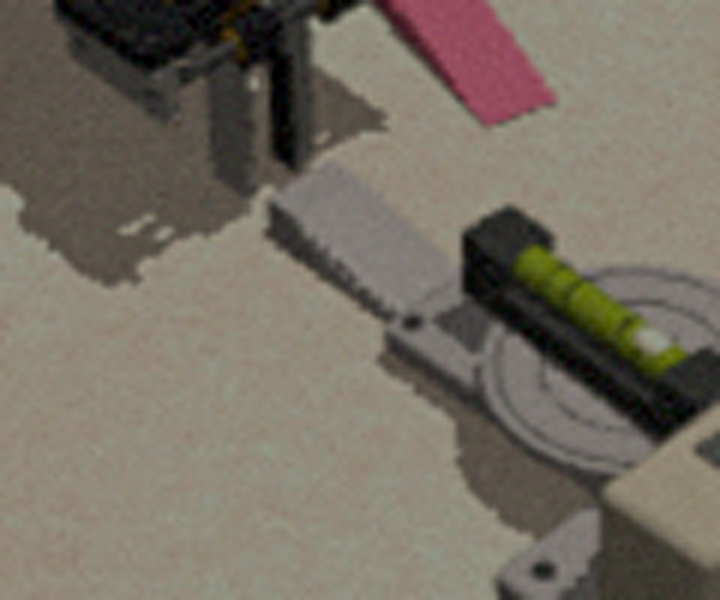

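```bash
python3 -m pendant '[0.012,0.005,0,0,0,0,0, 0.012,0.004,0,0,0,0,0, 0.012,0.001,0,0,0,0,0, 0.012,0.001,0,0,0,0,0, 0.012,0.001,0,0,0,0,0, 0.012,0.001,0,0,0,0,0, 0.012,0,0,0,0,0,0]' 30
python3 -m pendant '[0.012,0.001,0,0,0,0,0, 0.012,0.001,0,0,0,0,0, 0.012,0,0,0,0,0,0]'
python3 -m pendant '[0.012,0.001,0,0,0,0,0, 0.012,0.001,0,0,0,0,0, 0.012,0,0,0,0,0,0]'
```

```text
t: 16.1
tcp_pos: [0.4503, -0.0201, -0.0168]
orientation: [-3.126, -0.313, 0.0]
force: [0.4, 0.2, -0.1]
grip_width: 0.13
t: 16.4
tcp_pos: [0.4524, -0.0197, -0.0168]
orientation: [-3.126, -0.313, -0.0]
force: [-0.1, 0.2, 0.6]
grip_width: 0.126
t: 16.7
tcp_pos: [0.4534, -0.0195, -0.017]
orientation: [3.126, 0.313, -0.003]
force: [-4.1, -1.7, 2.9]
grip_width: 0.13
```

```bash
python3 -m pendant '[0.012,0.001,0,0,0,0,0, 0.012,0,0,0,0,0,0]'
python3 -m pendant '[0.012,0.001,0,0,0,0,0, 0.012,0,0,0,0,0,0]'
python3 -m pendant '[0.012,0.001,0,0,0,0,0, 0.012,0,0,0,0,0,0]'
```

```text
t: 16.9
tcp_pos: [0.4535, -0.0195, -0.0172]
orientation: [3.126, 0.313, -0.005]
force: [-10.8, -2.2, 8.1]
grip_width: 0.131
t: 17.1
tcp_pos: [0.4536, -0.0194, -0.0173]
orientation: [3.126, 0.313, -0.008]
force: [-14.8, -2.5, 11.3]
grip_width: 0.127
t: 17.3
tcp_pos: [0.4539, -0.0193, -0.0174]
orientation: [3.126, 0.313, -0.01]
force: [-17.4, -2.2, 13.8]
grip_width: 0.132
```

```bash
python3 -m pendant '[0.012,0,0,-0.0007,0,0,0, 0.012,0,0,0,0,0,0]'
python3 -m pendant '[0.012,0,0,-0.0007,0,0,0, 0.012,0,0,0,0,0,0]'
```

```text
t: 17.5
tcp_pos: [0.4542, -0.0192, -0.017]
orientation: [3.126, 0.313, -0.008]
force: [-10.9, -1.6, -1.5]
grip_width: 0.128
t: 17.7
tcp_pos: [0.4543, -0.0191, -0.0163]
orientation: [-3.126, -0.313, 0.008]
force: [-11.1, -1.3, -2.2]
grip_width: 0.126
```

```bash
python3 -m pendant '[0.012,0.001,0,0,0,0,0, 0.012,0,0,0,0,0,0]'
python3 -m pendant '[0.012,0.001,0,0,0,0,0, 0.012,0,0,0,0,0,0]'
python3 -m pendant '[0.012,0.001,0,0,0,0,0, 0.012,0,0,0,0,0,0]'
```

```text
t: 17.9
tcp_pos: [0.4552, -0.0189, -0.0164]
orientation: [-3.126, -0.313, 0.009]
force: [-11.8, -1.3, -1.6]
grip_width: 0.127
t: 18.1
tcp_pos: [0.4562, -0.0187, -0.0164]
orientation: [-3.126, -0.313, 0.009]
force: [-11.4, -1.6, -1.8]
grip_width: 0.132
t: 18.3
tcp_pos: [0.4572, -0.0186, -0.0164]
orientation: [-3.126, -0.313, 0.009]
force: [-11.6, -1.5, -2.5]
grip_width: 0.13
```

```bash
python3 -m pendant '[0.012,0.001,0,0,0,0,0, 0.012,0.001,0,0,0,0,0, 0.012,0.001,0,0,0,0,0, 0.012,0.001,0,0,0,0,0, 0.012,0.001,0,0,0,0,0, 0.012,0,0,0,0,0,0]'
python3 -m pendant '[0.012,0.001,0,0,0,0,0, 0.012,0.001,0,0,0,0,0, 0.012,0.001,0,0,0,0,0, 0.012,0.001,0,0,0,0,0, 0.012,0.001,0,0,0,0,0, 0.012,0,0,0,0,0,0]'
python3 - <<'E'
from h import *
go([.4198,-.027,-.0171],.2)
s=snap('scene')
L=s['image'][220:320,230:350]
cv2.imwrite('pics/c1.png',cv2.resize(L,None,fx=6,fy=6,interpolation=cv2.INTER_CUBIC)[...,::-1])
E
```

```text
t: 18.9
tcp_pos: [0.4622, -0.0176, -0.0164]
orientation: [-3.126, -0.313, 0.008]
force: [-10.5, -1.5, -2.4]
grip_width: 0.127
t: 19.5
tcp_pos: [0.4671, -0.0166, -0.0164]
orientation: [3.126, 0.313, -0.008]
force: [-9.9, -2.6, -3.2]
grip_width: 0.129
t 19.5 tcp [ 0.4671 -0.0166 -0.0164] F [-9.9 -2.6 -3.2] w 12.1
shift first(tool) [-0.0484  0.0008  0.0009] turn [-0.0005  0.0054 -0.0005]  shift after turn [-0.0484  0.0008  0.0007]
yaw 0.1995 zax [-5.3e-03 -6.0e-04 -1.0e+00]
```

View pics/c1.png

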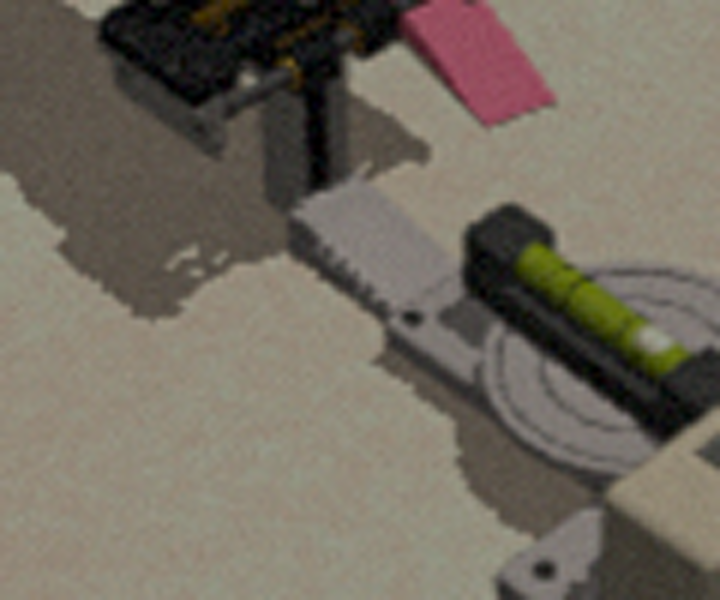

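```bash
python3 -m pendant '[0.012,0.001,0,0,0,0,0, 0.012,0.001,0,0,0,0,0, 0.012,0.001,0,0,0,0,0, 0.012,0.001,0,0,0,0,0, 0.012,0.001,0,0,0,0,0, 0.012,0,0,0,0,0,0]'
python3 - <<'E'
from h import *
s=snap('scene');t=snap('top')
L=s['image'][235:310,300:380]
a=cv2.resize(L,(400,375),interpolation=cv2.INTER_CUBIC)
b=cv2.resize(t['image'][170:250,305:365],None,fx=375/80,fy=375/80,interpolation=cv2.INTER_CUBIC)
cv2.imwrite('pics/c2.png',np.hstack([a,b])[...,::-1])
E
```

```text
t: 20.15
tcp_pos: [0.472, -0.0156, -0.0165]
orientation: [3.126, 0.313, -0.008]
force: [-11.4, -2.6, -2.9]
grip_width: 0.126
```

View pics/c2.png

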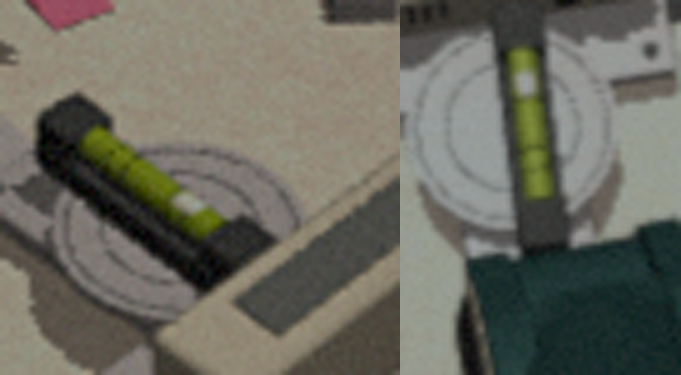

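```bash
cat >> h.py <<'E'
def bubble(save=None):
    t=snap('top'); im=t['image'][165:255,300:370].astype(int)
    g=cv2.resize(im.astype(np.uint8),None,fx=4,fy=4,interpolation=cv2.INTER_CUBIC)
    hsv=cv2.cvtColor(g,cv2.COLOR_RGB2HSV)
    m=((hsv[...,0]>22)&(hsv[...,0]<45)&(hsv[...,1]>110)).astype(np.uint8)
    m=cv2.morphologyEx(m,cv2.MORPH_CLOSE,np.ones((25,25)))
    c=max(cv2.findContours(m,0,1)[0],key=cv2.contourArea)
    r=cv2.minAreaRect(c); ctr=np.array(r[0]); L=max(r[1]); b=cv2.boxPoints(r)
    e=b[1]-b[0] if np.hypot(*(b[1]-b[0]))>np.hypot(*(b[2]-b[1])) else b[2]-b[1]
    e=e/np.hypot(*e); e=e if e[1]<0 else -e
    f=np.zeros_like(m); cv2.drawContours(f,[c],0,1,-1)
    gr=g.astype(int); w=(f>0)&(hsv[...,1]<100)&(hsv[...,2]>150)
    ys,xs=np.nonzero(w)
    off=((np.c_[xs,ys]-ctr)@e)
    print('vial px len',L/4,'n',len(off),'bubble off px',off.mean()/4 if len(off) else None)
    # brightness (blue) profile along vial
    prof=[]
    for k in np.arange(-L/2,L/2,4):
        p=ctr+e*k; x,y=p.astype(int); prof.append((round(k/4),int(gr[y-2:y+3,x-4:x+5,2].mean()),int(gr[y-2:y+3,x-4:x+5,1].mean())))
    print(prof)
    if save: cv2.imwrite('pics/'+save,cv2.resize(g,None,fx=1.6,fy=1.6)[...,::-1])
E
python3 -c "
from h import *
bubble('c3.png')"
```

```text
vial px len 32.607757568359375 n 100 bubble off px 8.564727595953746
[(-16, 43, 73), (-15, 46, 109), (-14, 52, 128), (-13, 52, 128), (-12, 54, 131), (-11, 54, 128), (-10, 50, 116), (-9, 51, 120), (-8, 54, 127), (-7, 55, 131), (-6, 51, 122), (-5, 46, 105), (-4, 48, 116), (-3, 52, 128), (-2, 56, 131), (-1, 54, 130), (0, 54, 132), (1, 54, 131), (2, 52, 130), (3, 52, 130), (4, 51, 128), (5, 54, 114), (6, 89, 120), (7, 129, 142), (8, 147, 153), (9, 150, 155), (10, 140, 149), (11, 107, 137), (12, 68, 129), (13, 53, 129), (14, 55, 131), (15, 54, 128), (16, 48, 100)]
```

View pics/c3.png

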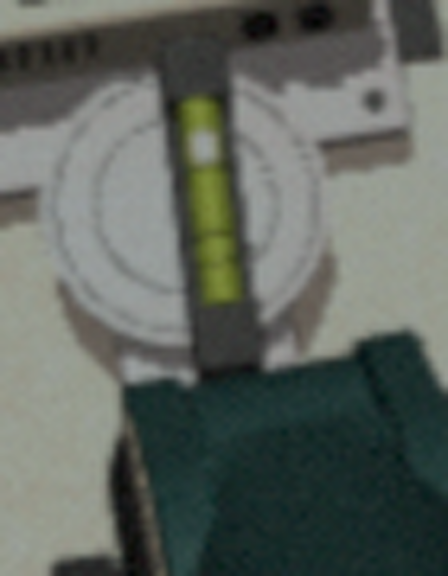

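```bash
python3 -m pendant '[0.012,0.001,0,0,0,0,0, 0.012,0.001,0,0,0,0,0, 0.012,0.001,0,0,0,0,0, 0.012,0.001,0,0,0,0,0, 0.012,0.001,0,0,0,0,0, 0.012,0.001,0,0,0,0,0, 0.012,0,0,0,0,0,0, 0.012,0,0,0,0,0,0, 0.012,0,0,0,0,0,0, 0.012,0,0,0,0,0,0, 0.012,0,0,0,0,0,0, 0.012,0,0,0,0,0,0]'
python3 -m pendant '[0.012,0,0,0,0,0,0, 0.012,0,0,0,0,0,0, 0.012,0,0,0,0,0,0, 0.012,0,0,0,0,0,0, 0.012,0,0,0,0,0,0]'
python3 - <<'E'
from h import *
bubble('c4.png')
s=snap('scene')
L=s['image'][220:320,230:350]
cv2.imwrite('pics/c5.png',cv2.resize(L,None,fx=6,fy=6,interpolation=cv2.INTER_CUBIC)[...,::-1])
E
```

```text
t: 21.5
tcp_pos: [0.4779, -0.0145, -0.0165]
orientation: [3.126, 0.313, -0.008]
force: [-9.9, -2.1, -3.8]
grip_width: 0.125
t: 22.0
tcp_pos: [0.4779, -0.0145, -0.0165]
orientation: [3.126, 0.313, -0.008]
force: [-9.9, -2.7, -4.1]
grip_width: 0.129
vial px len 32.44593811035156 n 115 bubble off px 4.455716620056697
[(-16, 46, 86), (-15, 51, 123), (-14, 52, 129), (-13, 53, 129), (-12, 53, 129), (-11, 54, 130), (-10, 49, 117), (-9, 47, 113), (-8, 52, 127), (-7, 55, 132), (-6, 51, 119), (-5, 48, 111), (-4, 51, 123), (-3, 54, 129), (-2, 54, 131), (-1, 53, 131), (0, 55, 132), (1, 73, 133), (2, 112, 142), (3, 140, 151), (4, 149, 155), (5, 148, 153), (6, 135, 150), (7, 100, 141), (8, 72, 135), (9, 56, 128), (10, 50, 114), (11, 51, 123), (12, 52, 129), (13, 54, 130), (14, 56, 132), (15, 54, 127), (16, 49, 99)]
```

View pics/c5.png

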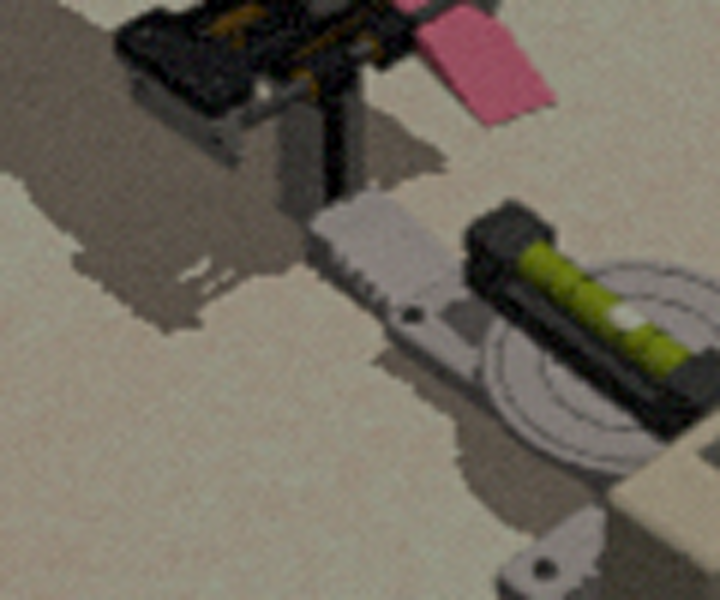

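```bash
python3 -m pendant '[0.012,0.001,0,0,0,0,0, 0.012,0.001,0,0,0,0,0, 0.012,0.001,0,0,0,0,0, 0.012,0.001,0,0,0,0,0, 0.012,0.001,0,0,0,0,0, 0.012,0.001,0,0,0,0,0, 0.012,0.001,0,0,0,0,0, 0.012,0,0,0,0,0,0, 0.012,0,0,0,0,0,0, 0.012,0,0,0,0,0,0, 0.012,0,0,0,0,0,0, 0.012,0,0,0,0,0,0]'
python3 -m pendant '[0.012,0,0,0,0,0,0, 0.012,0,0,0,0,0,0, 0.012,0,0,0,0,0,0, 0.012,0,0,0,0,0,0, 0.012,0,0,0,0,0,0, 0.012,0,0,0,0,0,0, 0.012,0,0,0,0,0,0, 0.012,0,0,0,0,0,0]'
python3 - <<'E'
from h import *
bubble('c6.png')
E
```

```text
t: 23.3
tcp_pos: [0.4845, -0.0131, -0.0166]
orientation: [3.126, 0.313, -0.009]
force: [-11.2, -2.8, -4.2]
grip_width: 0.126
t: 24.1
tcp_pos: [0.4846, -0.0131, -0.0166]
orientation: [3.126, 0.313, -0.009]
force: [-10.3, -2.2, -4.1]
grip_width: 0.13
vial px len 32.39628601074219 n 116 bubble off px 1.2454090270289113
[(-16, 49, 96), (-15, 49, 119), (-14, 52, 127), (-13, 53, 129), (-12, 51, 127), (-11, 53, 129), (-10, 49, 118), (-9, 48, 117), (-8, 53, 129), (-7, 52, 129), (-6, 47, 112), (-5, 46, 110), (-4, 49, 124), (-3, 55, 130), (-2, 82, 135), (-1, 123, 144), (0, 147, 154), (1, 152, 156), (2, 150, 154), (3, 128, 148), (4, 88, 137), (5, 55, 111), (6, 48, 106), (7, 51, 125), (8, 55, 133), (9, 52, 123), (10, 48, 116), (11, 51, 125), (12, 51, 128), (13, 52, 130), (14, 54, 131), (15, 54, 129), (16, 51, 100)]
```

```bash
python3 -m pendant '[0.012,0.001,0,0,0,0,0, 0.012,0.001,0,0,0,0,0, 0.012,0,0,0,0,0,0, 0.012,0,0,0,0,0,0]'
python3 -m pendant '[0.012,-0.003,0,0,0,0,0, 0.012,-0.005,0,0,0,0,0, 0.012,-0.02,0,0,0,0,0, 0.012,-0.03,0,0,0,0,0, 0.012,-0.03,0,-0.03,0,0,0, 0.012,0,0,-0.03,0,0,0, 0.012,0,0,0,0,0,0, 0.012,0,0,0,0,0,0, 0.012,0,0,0,0,0,0, 0.012,0,0,0,0,0,0, 0.012,0,0,0,0,0,0, 0.012,0,0,0,0,0,0]'
python3 -m pendant '[0.012,0,0,0,0,0,0, 0.012,0,0,0,0,0,0, 0.012,0,0,0,0,0,0, 0.012,0,0,0,0,0,0, 0.012,0,0,0,0,0,0, 0.012,0,0,0,0,0,0, 0.012,0,0,0,0,0,0, 0.012,0,0,0,0,0,0]'
python3 - <<'E'
from h import *
bubble('c7.png')
s=snap('scene')
L=s['image'][220:320,230:350]
cv2.imwrite('pics/c8.png',cv2.resize(L,None,fx=6,fy=6,interpolation=cv2.INTER_CUBIC)[...,::-1])
E
```

```text
t: 24.55
tcp_pos: [0.4863, -0.0127, -0.0167]
orientation: [3.126, 0.313, -0.009]
force: [-10.9, -2.0, -4.8]
grip_width: 0.127
t: 25.75
tcp_pos: [0.403, -0.0296, 0.0441]
orientation: [-3.126, -0.314, 0.001]
force: [-0.3, -0.3, 0.7]
grip_width: 0.126
t: 26.55
tcp_pos: [0.4032, -0.0297, 0.0446]
orientation: [-3.126, -0.313, 0.0]
force: [1.3, 0.7, 0.1]
grip_width: 0.127
vial px len 32.42276382446289 n 30 bubble off px 0.961590138762881
[(-16, 47, 91), (-15, 48, 116), (-14, 49, 122), (-13, 48, 121), (-12, 49, 123), (-11, 51, 124), (-10, 46, 112), (-9, 47, 113), (-8, 49, 123), (-7, 51, 125), (-6, 45, 107), (-5, 44, 105), (-4, 48, 120), (-3, 54, 127), (-2, 80, 131), (-1, 120, 141), (0, 142, 148), (1, 145, 148), (2, 145, 148), (3, 125, 144), (4, 84, 131), (5, 48, 106), (6, 44, 106), (7, 50, 120), (8, 52, 127), (9, 48, 117), (10, 46, 110), (11, 48, 120), (12, 49, 123), (13, 50, 125), (14, 50, 126), (15, 50, 121), (16, 47, 94)]
```

View pics/c8.png

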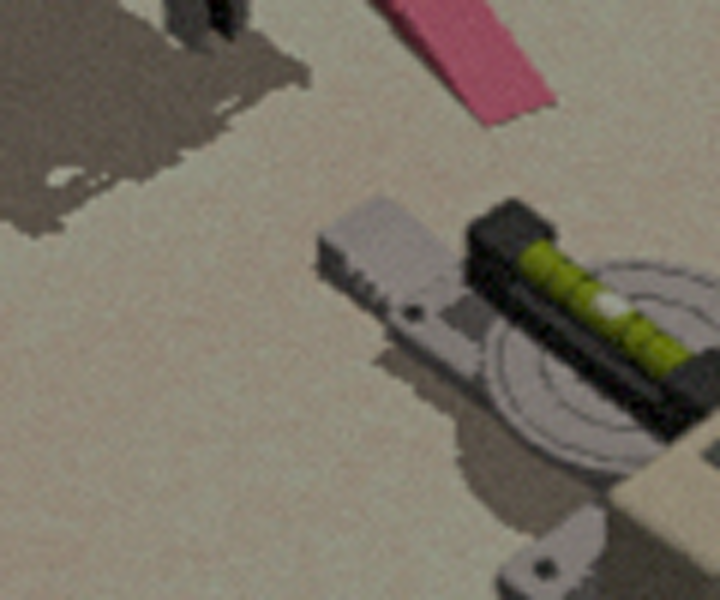

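View pics/c7.png

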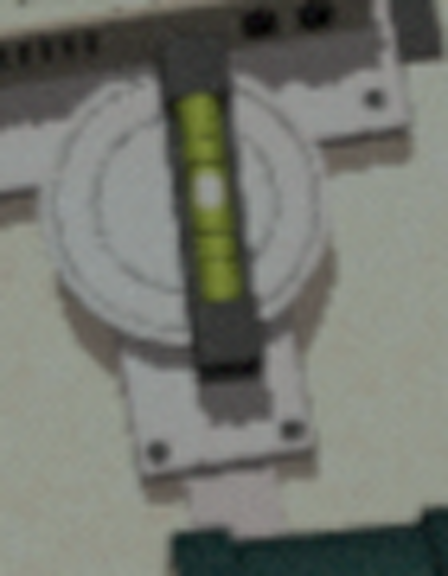

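Bubble is stable at about +2.5 to 3 mm with the wedge free; within limits but I'd like more margin, so one small further nudge.

```bash
python3 -m pendant '[0.012,0,0,0.03,0,0,0, 0.012,0.03,0,0.03,0,0,0, 0.012,0.03,0,0,0,0,0, 0.012,0.015,0,0,0,0,0, 0.012,0.006,0,0,0,0,0, 0.012,0.003,0,0,0,0,0, 0.012,0.001,0,0,0,0,0, 0.012,0,0,0,0,0,0, 0.012,0,0,0,0,0,0]'
python3 -m pendant '[0.012,0.001,0,0,0,0,0, 0.012,0.001,0,0,0,0,0, 0.012,0,0,0,0,0,0]'
```

```text
t: 27.55
tcp_pos: [0.4861, -0.013, -0.0153]
orientation: [3.126, 0.313, -0.0]
force: [-0.6, -0.5, 0.3]
grip_width: 0.125
t: 27.85
tcp_pos: [0.4863, -0.013, -0.0157]
orientation: [3.126, 0.313, -0.006]
force: [-11.0, -2.0, 8.9]
grip_width: 0.125
```

```bash
python3 -m pendant '[0.012,0,0,-0.0007,0,0,0, 0.012,0,0,0,0,0,0]'
python3 -m pendant '[0.012,0.001,0,-0.0002,0,0,0, 0.012,0,0,0,0,0,0]'
python3 -m pendant '[0.012,0.001,0,0,0,0,0, 0.012,0,0,0,0,0,0]'
```

```text
t: 28.05
tcp_pos: [0.4863, -0.0129, -0.0154]
orientation: [3.126, 0.313, -0.006]
force: [-7.1, -2.7, -6.0]
grip_width: 0.128
t: 28.25
tcp_pos: [0.4864, -0.0129, -0.0155]
orientation: [3.126, 0.313, -0.009]
force: [-10.4, -1.7, -2.9]
grip_width: 0.132
t: 28.45
tcp_pos: [0.4864, -0.0129, -0.0156]
orientation: [3.126, 0.312, -0.012]
force: [-16.7, -3.1, 5.6]
grip_width: 0.128
```

```bash
python3 -m pendant '[0.012,0,0,-0.0006,0,0,0, 0.012,0,0,0,0,0,0]'
python3 -m pendant '[0.012,0,0,-0.0006,0,0,0, 0.012,0,0,0,0,0,0]'
```

```text
t: 28.65
tcp_pos: [0.4867, -0.0128, -0.0151]
orientation: [3.126, 0.312, -0.01]
force: [-12.0, -3.5, -4.3]
grip_width: 0.129
t: 28.85
tcp_pos: [0.4868, -0.0128, -0.0145]
orientation: [3.126, 0.312, -0.01]
force: [-11.3, -2.6, -4.7]
grip_width: 0.124
```

Now in the sliding regime as before; 1.5 mm more, then retreat.

```bash
python3 -m pendant '[0.012,0.001,0,0,0,0,0, 0.012,0.0007,0,0,0,0,0, 0.012,0,0,0,0,0,0]'
python3 -m pendant '[0.012,-0.003,0,0,0,0,0, 0.012,-0.005,0,0,0,0,0, 0.012,-0.02,0,0,0,0,0, 0.012,-0.03,0,0,0,0,0, 0.012,-0.03,0,-0.03,0,0,0, 0.012,0,0,-0.03,0,0,0, 0.012,-0.03,0,0,0,0,0, 0.012,0,0,0,0,0,0, 0.012,0,0,0,0,0,0, 0.012,0,0,0,0,0,0, 0.012,0,0,0,0,0,0, 0.012,0,0,0,0,0,0]'
python3 -m pendant '[0.012,0,0,0,0,0,0, 0.012,0,0,0,0,0,0, 0.012,0,0,0,0,0,0, 0.012,0,0,0,0,0,0, 0.012,0,0,0,0,0,0, 0.012,0,0,0,0,0,0, 0.012,0,0,0,0,0,0, 0.012,0,0,0,0,0,0]'
python3 - <<'E'
from h import *
bubble('d1.png')
s=snap('scene','d2.png')
E
```

```text
t: 29.15
tcp_pos: [0.4882, -0.0125, -0.0147]
orientation: [3.126, 0.312, -0.011]
force: [-12.6, -2.6, -4.7]
grip_width: 0.127
t: 30.35
tcp_pos: [0.3766, -0.0349, 0.0464]
orientation: [-3.125, -0.314, 0.001]
force: [0.9, -0.2, 0.5]
grip_width: 0.126
t: 31.15
tcp_pos: [0.3764, -0.0351, 0.0466]
orientation: [-3.126, -0.313, 0.0]
force: [-0.5, 0.1, 0.6]
grip_width: 0.127
vial px len 32.42143630981445 n 22 bubble off px 0.04266483951967488
[(-16, 47, 87), (-15, 44, 112), (-14, 49, 122), (-13, 51, 123), (-12, 52, 123), (-11, 50, 122), (-10, 45, 110), (-9, 48, 116), (-8, 52, 124), (-7, 51, 123), (-6, 43, 106), (-5, 45, 110), (-4, 51, 120), (-3, 79, 129), (-2, 121, 141), (-1, 141, 147), (0, 145, 148), (1, 144, 148), (2, 131, 144), (3, 91, 132), (4, 57, 123), (5, 48, 113), (6, 50, 115), (7, 53, 124), (8, 54, 126), (9, 48, 113), (10, 46, 112), (11, 48, 121), (12, 50, 123), (13, 51, 125), (14, 50, 125), (15, 49, 116), (16, 46, 84)]
```

View pics/d1.png

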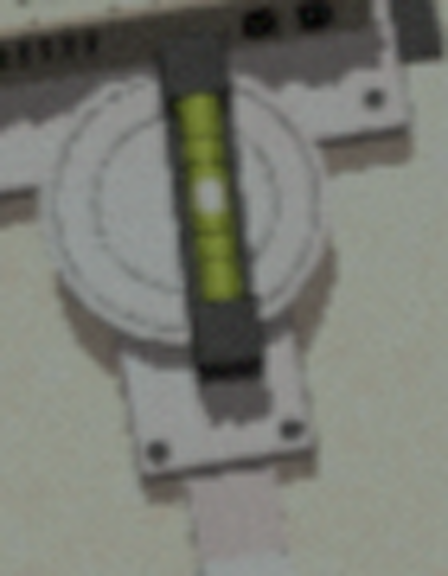

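View pics/d2.png

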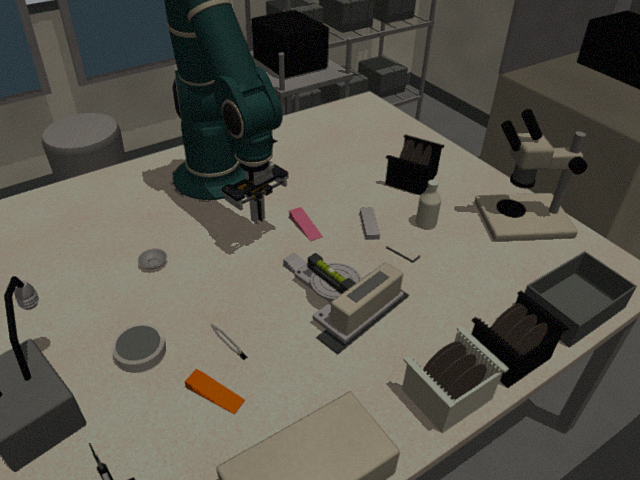

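The bubble is centred (about +0.1 px, within 1 mm of the middle, between the inner lines at crop y≈160 and 235). The wedge is straight under the leg, the arm is clear and the other things are in place. Handing in.

```bash
python3 -c "
from bench import order
print(order.finish_job())"
```

```text
the job is handed in; nothing more can be done
None
```

I handed the job in at about t = 31 s with the wedge under the middle of the leg's front edge, carrying the leg, and the bubble centred. I set the wedge flat in front of the leg, slid it in, let go, and did the rest of the push on its heel face with the fingers nearly shut (12 mm apart).

**Last checks**
- **Bubble:** it was steady within about 1 mm of the vial's centre with the robot clear.
- **Wedge:** it looked straight and central under the leg. That it carries the leg I infer from the leg having lifted; I could not measure the contact force.
- **Surroundings:** by eye in the last picture, the stage, the level and everything else were where they started.

**What went wrong or disagreed**
- **Height offset:** the real fingertips were about 22 mm higher than the reported TCP position. The first closes shut on nothing above the wedge, and I corrected for it.
- **Jammed push:** my first push, with the wedge gripped, jammed briefly. The wrist read about 24 N horizontally and 24 N upwards, because the arm was pressing the wedge onto the bench. I estimate about half of the horizontal force was bench friction, which would keep the wedge-to-stage force under the 20 N limit, but I could not measure it directly.
- **Later pushes:** they slid at about 10 to 13 N, with short peaks of about 17 N.

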